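Unlock the balance bar and hang up the studio headphones

ROBOT

A 6-joint arm with a two-finger parallel gripper is mounted at the origin on the work surface. World frame = base frame: x ahead of the robot, y to its left, z up, the work surface at z = 0. Lengths are in m, angles in degrees, forces in N, time in s.
With the tool pointing down it reaches from about 0.375 to 0.9 m from the base axis. Payload 3.1 kg.
Tool frame: the origin (TCP) lies on the centre line of the jaws, within the pads' length; the fingertips stand finger_overhang ahead of it and the grasp point (between the pads) lies 5 mm behind it (finger_overhang is the distance from the TCP to the fingertips, in m); z points along the fingers, y is the line along which they close (so a half turn about z gives the same grasp; the last joint's range is limited). The gripper opens to 87 mm and grips with 3 to 60 N. Pads are 19 mm wide; open, the fingers measure 117 mm over their backs; the gripper's body (75 mm by 190 mm) begins 51 mm behind the grasp point.
Start: joints at [54.689, 30.224, 82.088, -0, 67.689, -10.227], TCP at [0.265, 0.566, 0.237] pointing down, gripper open.
Joint ranges: [-176.69, 176.69], [-43.24, 126.21], [12.49, 139.97], [-82, 262], [0, 151.66], [-163.58, 163.58]. Speed limits (degrees/s): [159.86, 159.86, 180, 180, 180, 180].

INTERFACE

Orientations are given as a 3x3 rotation matrix whose columns are the frame's x, y, z axes.
In Python, from rig import read_state, capture, calibration, hand_in, finger_overhang gives the robot as it stands.
- The arm moves only by the tool send_rows, never from a script. Its argument "plan" is a list of rows, each a list of 5 numbers: the closure in counts, from 0 (fully open) to 255 (shut), then the shift along the tool's x, y, z in m, then the turn about the tool's z in rad. A call has 1 to 20 rows; each row shifts and turns the commanded pose from where the row before left it, along the tool's axes as they then stand; what a row does not reach is not made up. A row lasts 1/12 s, in which the tool goes at most 41.7 mm and 7.16 degrees, less where a joint would pass 70% of its speed; a pose out of reach is approached as far as the arm can. A call is refused whole if a number of a shift passes 0.0417 or a number of a turn 0.125, either way. A call with a gripper value outside its range is refused whole. The fingers move at their own pace and stop on an object; the grip force is fixed at half the most. Time passes only in rows, so rows that do not move let the fingers close. It gives the time, the measured TCP pose, the force, the opening and the grip force at its end, in the units of the state.
- read_state(): the state, without advancing time (a new reading comes with each control period).
- capture(name): name is "side" or "top" or "wrist"; returns (picture, depth): 384x512x3 uint8, blue, green, red; 384x512 float32, m along the optical axis (not along the pixel's ray), 0 where there is no reading.
- calibration(name): a dict with "fx", "fy", "cx", "cy" (pixels), "xyz" and "rotation" of the camera in the world. Camera axes: x right, y down, z forward; pixel columns grow to the right and rows downward; lengths in m; the calibration is good to about 2 mm. A picture is of the moment at which its call begins: read the wrist's pose just before it. calibration takes no time and is no camera call; for the wrist camera it gives the pose at the moment of the call.
- hand_in(): hands the job in; it is judged then, once.
The state is a dict: "time_s": time; "joint_positions": joint angles; "qvel": joint speeds; "tau": joint torques, N m; "position": TCP position; "tcp_rot": TCP orientation; "force": force on the tool from outside, world axes, zero at the start; "moment": the same for the moment, N m; "opening": opening from 0.0 (shut) to 1.0 (fully open); "grasp_force": force on a finger pad.
Only numpy, scipy, OpenCV 4.12 (cv2) and the standard library are available. Lean on these libraries where they do the work, as an engineer would, in place of code of your own. Each camera call takes 0.05 s, during which the arm holds its last target. There are 200 camera calls.

TASK

Get the headphone bar ready for the session: first, while all the headphones still stand on the desk, draw the red-handled locking pin out of its bore and park it in the yellow side notch, hanging by its collar. Then hang every pair of headphones on the pivoting bar, one pair to a saddle with the headband over the cork pad, working alternately left and right so that the bar never tips far (an odd pair goes on an inner saddle), and put the white packing blocks into the grey bin. Do not let any headphones tip over, leave the songbooks and the mug alone, and finish with the bar level, or nearly so with an odd pair.

Things in the scene. Friction and masses are not known exactly. Their poses are not given: they have to be found in the camera images.
- stand: fixed steel stand of the bar, on a round foot of 140 mm diameter. Origin: middle of the foot's underside, under the pivot; x points away from the robot, y along the bar to the left. The bar is 478 mm long (y from -239 to 239 mm), 20 mm square, its pivot axis (x) 145 mm above the table
- bar (a joint): tilt of the bar in rad, 0 level, positive = left (+y) end up. Range +-0.3. A centring spring (about 4 N m/rad, damped) holds it; one unbalanced pair on an inner saddle tilts it about 0.065, on an outer saddle about 0.125, two pairs on one side and none on the other about 0.19
- saddle_left_outer (a point): centre of the top of the left outer (190 mm from the pivot) saddle on the bar: a cork pad 44 mm long across the bar (x), 14 mm wide along the bar (y), 25 mm above the bar's top, 180 mm above the table when level. It turns with the bar; x across the bar away from the robot, y along it to the left. Takes one pair
- saddle_left_inner (a point): centre of the top of the left inner (100 mm from the pivot) saddle on the bar: a cork pad 44 mm long across the bar (x), 14 mm wide along the bar (y), 25 mm above the bar's top, 180 mm above the table when level. It turns with the bar; x across the bar away from the robot, y along it to the left. Takes one pair
- saddle_right_inner (a point): centre of the top of the right inner (100 mm from the pivot) saddle on the bar: a cork pad 44 mm long across the bar (x), 14 mm wide along the bar (y), 25 mm above the bar's top, 180 mm above the table when level. It turns with the bar; x across the bar away from the robot, y along it to the left. Takes one pair
- saddle_right_outer (a point): centre of the top of the right outer (190 mm from the pivot) saddle on the bar: a cork pad 44 mm long across the bar (x), 14 mm wide along the bar (y), 25 mm above the bar's top, 180 mm above the table when level. It turns with the bar; x across the bar away from the robot, y along it to the left. Takes one pair
- pin: locking pin, 80 g: shank 12 mm diameter, 70 mm long; collar 26 mm diameter, 6 mm thick; red tab on top 14 mm thick (x), 34 mm wide (y), from 6 to 40 mm above the origin. Origin: on the axis at the collar's underside, z up. It starts upright in a 16 mm bore in the bar's aluminium boss, 45 mm left of the pivot, collar on the boss 160 mm above the table; lift it straight up 75 mm to clear
- notch (a point): where the parked pin's origin belongs: top of the yellow U-plate on the robot's side of the stand, 100 mm above the table. The slot is 16 mm wide in an 8 mm plate, open to the stand's +y (left); closed end 10 mm to the -y side of this point, open end 16 mm to the +y side. Bring the shank in from +y with the collar just above the plate, then lower. Axes as the stand
- phones_red: red-banded headphones, 0.25 kg, standing on both cups (may be absent): 158 mm cup to cup along x, 56 mm wide (y), 140 mm tall. Origin: middle of the underside, between the cups. The headband's flat pad is 66 mm long (x), 30 mm wide (y), at heights 124 to 140 mm: grip it from above across its 30 mm. Open arch below, cups 100 mm apart inside. Same after a half turn
- phones_blue: blue-banded headphones, 0.25 kg, standing on both cups (may be absent): 158 mm cup to cup along x, 56 mm wide (y), 140 mm tall. Origin: middle of the underside, between the cups. The headband's flat pad is 66 mm long (x), 30 mm wide (y), at heights 124 to 140 mm: grip it from above across its 30 mm. Open arch below, cups 100 mm apart inside. Same after a half turn
- phones_white: white-banded headphones, 0.25 kg, standing on both cups (may be absent): 158 mm cup to cup along x, 56 mm wide (y), 140 mm tall. Origin: middle of the underside, between the cups. The headband's flat pad is 66 mm long (x), 30 mm wide (y), at heights 124 to 140 mm: grip it from above across its 30 mm. Open arch below, cups 100 mm apart inside. Same after a half turn
- phones_orange: orange-banded headphones, 0.25 kg, standing on both cups (may be absent): 158 mm cup to cup along x, 56 mm wide (y), 140 mm tall. Origin: middle of the underside, between the cups. The headband's flat pad is 66 mm long (x), 30 mm wide (y), at heights 124 to 140 mm: grip it from above across its 30 mm. Open arch below, cups 100 mm apart inside. Same after a half turn
- phones_red_crown (a point): point on phones_red: middle of the underside of the headband pad, 124 mm above the body's origin; lies on a saddle's point when hung
- phones_blue_crown (a point): point on phones_blue: middle of the underside of the headband pad, 124 mm above the body's origin; lies on a saddle's point when hung
- phones_white_crown (a point): point on phones_white: middle of the underside of the headband pad, 124 mm above the body's origin; lies on a saddle's point when hung
- phones_orange_crown (a point): point on phones_orange: middle of the underside of the headband pad, 124 mm above the body's origin; lies on a saddle's point when hung
- block_a: white foam packing block, rigid, 30 g (may be absent): 60 mm (own x) x 44 mm (own y) x 30 mm, with a step 34 mm long, centred 13 mm towards -x, that brings it to 48 mm tall. Origin: middle of the underside of the 60 x 44 base. Lies on the table upright
- block_b: white foam packing block, rigid, 30 g (may be absent): 60 mm (own x) x 44 mm (own y) x 30 mm, with a step 34 mm long, centred 13 mm towards -x, that brings it to 48 mm tall. Origin: middle of the underside of the 60 x 44 base. Lies on the table upright
- bin: fixed grey open-topped bin, 160 x 160 mm, 80 mm tall, walls 4 mm. Origin: middle of its underside; may stand on the left or the right
- songbooks: stack of songbooks, 160 x 130 x 44 mm, to be left alone. Origin: middle of the underside
- mug: blue mug, 80 mm diameter, 90 mm tall, handle along its own +y, standing in the middle among the headphones, to be left alone. Origin: middle of the underside
Mind the look-alikes: they are no part of the job. Leave any pink or turquoise look-alike of the phones_blue alone. Leave any purple look-alike of the phones_red alone.

How it is judged (in metres and radians):
On the way:
1. the pin hangs parked in the side notch while every pair of headphones still stands on the table (horizontal distance between pin and notch below 0.012 m and z of pin in the frame of notch between -0.004 and 0.006 m and angle between pin's own z axis and vertical below 0.2 rad and height (world z) of each of phones_red, phones_blue, phones_white, phones_orange below 0.02 m and contact force between pin and the fingers below 0.1 N), for 0.2 s.
At the end, for the whole second after the job is handed in: The pin hangs upright by its collar in the notch (within 12 mm of the notch site); every pair of headphones hangs at rest on a saddle (crown within 25 mm of a saddle site); the bar rests within 0.10 rad of level; every packing block lies in the bin (horizontal distance between pin and notch below 0.012 m and z of pin in the frame of notch between -0.004 and 0.006 m and angle between pin's own z axis and vertical below 0.2 rad and value of joint bar between -0.1 and 0.1 rad and velocity of joint bar between -0.05 and 0.05 rad/s and linear speed of each of pin, block_a, block_b below 0.03 m/s and (distance between phones_red_crown and saddle_left_outer below 0.025 m or distance between phones_red_crown and saddle_left_inner below 0.025 m or distance between phones_red_crown and saddle_right_inner below 0.025 m or distance between phones_red_crown and saddle_right_outer below 0.025 m) and linear speed of each of phones_red, phones_blue, phones_white, phones_orange below 0.06 m/s and angle between each of phones_red, phones_blue, phones_white, phones_orange's own z axis and vertical below 0.3 rad and (distance between phones_blue_crown and saddle_left_outer below 0.025 m or distance between phones_blue_crown and saddle_left_inner below 0.025 m or distance between phones_blue_crown and saddle_right_inner below 0.025 m or distance between phones_blue_crown and saddle_right_outer below 0.025 m) and (distance between phones_white_crown and saddle_left_outer below 0.025 m or distance between phones_white_crown and saddle_left_inner below 0.025 m or distance between phones_white_crown and saddle_right_inner below 0.025 m or distance between phones_white_crown and saddle_right_outer below 0.025 m) and (distance between phones_orange_crown and saddle_left_outer below 0.025 m or distance between phones_orange_crown and saddle_left_inner below 0.025 m or distance between phones_orange_crown and saddle_right_inner below 0.025 m or distance between phones_orange_crown and saddle_right_outer below 0.025 m) and x of block_a in the frame of bin between -0.08 and 0.08 m and y of block_a in the frame of bin between -0.08 and 0.08 m and height (world z) of each of block_a, block_b below 0.07 m and x of block_b in the frame of bin between -0.08 and 0.08 m and y of block_b in the frame of bin between -0.08 and 0.08 m); the robot touches nothing.
It fails at once if the bar tips more than 0.16 rad (value of joint bar above 0.16 rad or value of joint bar below -0.16 rad).
It fails at once if headphones tip over (more than 0.9 rad) (angle between any of phones_red, phones_blue, phones_white, phones_orange's own z axis and vertical above 0.9 rad).
It fails at once if the songbooks or the mug are shifted more than 30 mm (distance of any of songbooks, mug from where it was at the start of the episode above 0.03 m).
Of phones_red, phones_blue, phones_white, phones_orange only 3 to 4 are there at a start; the rules pass over those that are not, and their reading is None.
Of block_a, block_b only 1 to 2 are there at a start; the rules pass over those that are not, and their reading is None.
At some moment in a run one of block_a, block_b may be knocked a few centimetres aside while the robot is not near it.
It also fails if it takes over 208 s, if anything falls off the work surface, if the arm or the gripper's body presses on something with over 40 N, if the wrist force passes 120 N, or if a joint passes its speed limit or range.

## Working session

There is one attempt and no reset: what is moved stays moved. The work goes in short steps, Python scripts to look and compute and a tool call to move; the robot and the scene stay as the last step left them, time stands still between calls to the robot, and variables do not carry over. Pictures are saved under pics/ and viewed, at most 14 in all, crops included, and the job is handed in when it is done.

Besides the shell and the picture viewer there is one more tool, called after "Call:" by a JSON object that holds its "fn" and its "kwargs". send_rows: Moves the arm, as the interface text tells. Its arguments: {"type":"object","properties":{"plan":{"type":"array","items":{"type":"array","items":{"type":"number"}}}},"required":["plan"]}

```bash
mkdir -p pics; cat > h.py <<'E'
import numpy as np, cv2
from rig import *
def cap(n):
    c=calibration(n); p,d=capture(n); return p,d,c
def pts(d,c):
    v,u=np.mgrid[0:d.shape[0],0:d.shape[1]]
    P=np.stack([(u-c["cx"])/c["fx"]*d,(v-c["cy"])/c["fy"]*d,d],-1)
    return P@np.array(c["rotation"]).T+np.array(c["xyz"])
E
python3 - <<'E'
from h import *
s=read_state();print(s["position"],s["tcp_rot"],s["time_s"],s["force"],finger_overhang)
for n in("top","side"):
    p,d,c=cap(n);cv2.imwrite(f"pics/{n}0.png",p);np.savez(f"{n}0.npz",p=p,d=d);print(n,c)
    print((d>0).mean())
E
```

```text
[0.26450254 0.56549883 0.23558509] [[-9.05704742e-01  4.23907307e-01 -1.23109462e-03]
 [ 4.23908936e-01  9.05703097e-01 -1.76456557e-03]
 [ 3.66993974e-04 -2.12004742e-03 -9.99997685e-01]] 0.0 [-0.01344394 -0.80461493 -0.15094978] 0.014
top {'fx': 393.96652727517784, 'fy': 393.96652727517784, 'cx': 258.1266327291635, 'cy': 189.58392044946785, 'xyz': array([0.23858583, 0.0780077 , 1.62234199]), 'rotation': array([[-0.0540413 , -0.97514469,  0.21487758],
       [-0.99853452,  0.05339806, -0.00880164],
       [-0.00289117, -0.21503834, -0.97660133]])}
0.99578857421875
side {'fx': 481.3407044476624, 'fy': 481.3407044476624, 'cx': 262.6554698331741, 'cy': 188.1257927307521, 'xyz': array([-0.15304309, -0.69960582,  1.19196994]), 'rotation': array([[ 0.72565239, -0.4915078 ,  0.48150669],
       [-0.68804126, -0.51297853,  0.513276  ],
       [-0.00527656, -0.70375643, -0.71042174]])}
0.9956563313802084
```

View pics/top0.png

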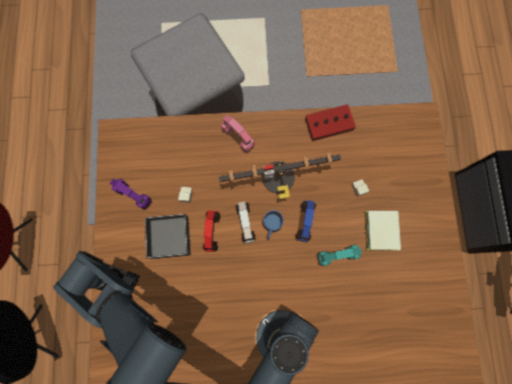

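View pics/side0.png

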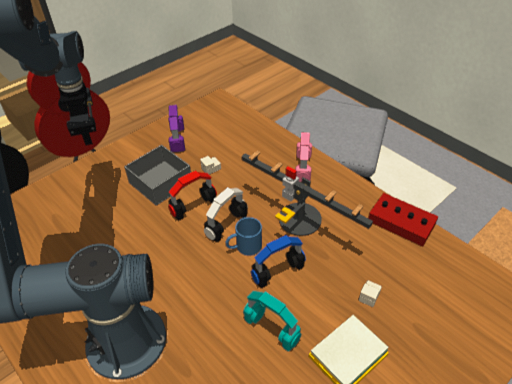

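Top view: red (211,231), white (245,222) and blue (306,221) phones are there, with no orange. The blocks are at (185,194) and (360,187), the bin at (167,236), the pin at (270,172) and the yellow notch at (284,192). The pink, purple and turquoise look-alikes stand further out.

```bash
cat >> h.py <<'E'
def rect(Q):
    (c,(w,h),a)=cv2.minAreaRect((Q[:,:2]*1000).astype(np.float32))
    if w<h: w,h,a=h,w,a+90
    return np.round([c[0],c[1],w,h,(a+90)%180-90],1)
def masks(p,W):
    hsv=cv2.cvtColor(p,cv2.COLOR_BGR2HSV).astype(int);H,S,V=hsv[...,0],hsv[...,1],hsv[...,2];z=W[...,2]
    t=(W[...,0]>.3)&(W[...,0]<1.1)&(abs(W[...,1])<.75)
    return dict(red=t&((H<6)|(H>174))&(S>170)&(z>.1)&(z<.16)&(W[...,0]<.7),
     blue=t&(H>108)&(H<125)&(S>150)&(z>.11)&(W[...,0]<.75),
     white=t&(S<50)&(V>110)&(z>.11)&(z<.16),
     pin=t&((H<6)|(H>174))&(S>150)&(z>.16)&(z<.24),
     yellow=t&(H>22)&(H<34)&(S>150)&(z>.07)&(z<.13),
     block=t&(S<60)&(V>110)&(z>.022)&(z<.06),
     bin=t&(z>.072)&(z<.09)&(S<90)&(W[...,0]<.75),
     cork=t&(z>.165)&(z<.2)&(H>5)&(H<22)&(S>60))
E
python3 - <<'E'
from h import *
for n in("top","side"):
    f=np.load(f"{n}0.npz");W=pts(f["d"],calibration(n))
    for k,m in masks(f["p"],W).items():
        N,L,st,_=cv2.connectedComponentsWithStats(m.astype(np.uint8),connectivity=8)
        for i in range(1,N):
            if st[i,4]>=6:
                Q=W[L==i];print(n,k,st[i,4],rect(Q),"med",np.round(np.median(Q,0),3),"zmax",Q[:,2].max().round(3))
E
```

```text
top red 276 [427.5 260.4 140.5  30.5  -6.7] med [0.423 0.26  0.135] zmax 0.15
top white 26 [627.3  18.7  39.6  13.1 -84.2] med [0.625 0.023 0.157] zmax 0.16
top white 233 [453.4 122.4 135.1  28.8   6.6] med [0.454 0.122 0.136] zmax 0.148
top pin 34 [637.   21.5  26.6  14.9  87.6] med [0.637 0.023 0.199] zmax 0.205
top yellow 78 [560.2 -33.3  47.   36.4   3.5] med [ 0.567 -0.035  0.1  ] zmax 0.109
top block 146 [ 575.9 -360.2   59.4   45.2   13.7] med [ 0.574 -0.357  0.043] zmax 0.057
top block 143 [587.4 365.3  58.8  45.8 -10.5] med [0.583 0.365 0.044] zmax 0.056
top block 1184 [ 394.  -431.   154.6  122.    -4. ] med [ 0.393 -0.43   0.044] zmax 0.056
top block 14 [378.2 111.4  32.7   4.9 -81. ] med [0.378 0.114 0.049] zmax 0.055
top bin 10 [557.2 528.8  16.3   4.1 -41.3] med [0.558 0.529 0.083] zmax 0.09
top bin 14 [483.7  -3.2  42.5   8.6  66.6] med [ 0.487 -0.004  0.082] zmax 0.089
top bin 123 [415.  432.8 159.9 157.7   2.1] med [0.373 0.374 0.079] zmax 0.088
top bin 74 [430.3 506.2 156.8  59.3 -22. ] med [0.446 0.511 0.078] zmax 0.086
top bin 27 [411.9  31.4  48.8  18.   10.9] me
[... 2126 characters left out ...]
8 0.26  0.078] zmax 0.09
side bin 25 [386.  107.8  21.2   7.  -68.1] med [0.386 0.103 0.081] zmax 0.089
side bin 18 [ 508.  -139.6   21.8    8.1   78.8] med [ 0.505 -0.145  0.082] zmax 0.088
side bin 24 [ 378.5 -108.1   25.2   10.1  -83.9] med [ 0.377 -0.115  0.081] zmax 0.088
side bin 21 [ 310.  -310.2   19.6    7.9    9. ] med [ 0.306 -0.312  0.083] zmax 0.089
side cork 55 [617.1 160.9  42.8  16.3   9. ] med [0.617 0.159 0.176] zmax 0.182
side cork 58 [625.9  71.3  44.2  14.1   9.3] med [0.627 0.07  0.178] zmax 0.183
side cork 66 [ 655.1 -127.1   45.5   12.9    8.7] med [ 0.653 -0.128  0.18 ] zmax 0.187
side cork 71 [ 666.9 -214.6   45.7   15.5    5.9] med [ 0.664 -0.217  0.181] zmax 0.189
```

```bash
cat >> h.py <<'E'
def go(tgt,ang,step=.03):
    """ang = world direction (deg) of tool y; prints turn first, then shift in the turned axes"""
    s=read_state();R=np.array(s["tcp_rot"]);a=np.degrees(np.arctan2(R[1,1],R[0,1]))
    t=-np.radians((ang-a+90)%180-90);n=int(np.ceil(abs(t)/.12))
    c,q=np.cos(t),np.sin(t);R2=R@np.array([[c,-q,0],[q,c,0],[0,0,1]])
    e=R2.T@(np.array(tgt)-s["position"]);m=max(1,int(np.ceil(np.linalg.norm(e)/step)))
    print("pos",np.round(s["position"],4),"ang %.1f"%a,"open %.3f"%s["opening"],"t",s["time_s"],"| turn %d x %.4f"%(n,t/max(n,1)),"| shift total",np.round(e,4),"=%d x"%m,np.round(e/m,4))
E
python3 - <<'E'
from h import *
c=calibration("wrist");s=read_state();print(c["xyz"]-s["position"],np.array(s["tcp_rot"]).T@(c["xyz"]-s["position"]),np.array(s["tcp_rot"]).T@c["rotation"],c["fx"])
go([.60,0.02,.38],97.3,.04)
f=np.load("top0.npz");W=pts(f["d"],calibration("top"))
p=f["p"];H=cv2.cvtColor(p,cv2.COLOR_BGR2HSV);print(H[205:235:6,306],W[205:235:6,306].round(3))
E
```

```text
[-0.07435942  0.03582586  0.14865627] [ 0.08258343  0.00062607 -0.14863071] [[ 5.23523966e-04 -9.53524560e-01 -3.01314851e-01]
 [ 9.99999480e-01  2.35456158e-04  9.92352227e-04]
 [-8.75285783e-04 -3.01315214e-01  9.53524187e-01]] 266.1645884516578
pos [0.2646 0.5655 0.2356] ang 64.9 open 0.999 t 0.1 | turn 5 x -0.1130 | shift total [-0.2632 -0.5839 -0.1438] =17 x [-0.0155 -0.0343 -0.0085]
[[134  61  54]
 [113 131 113]
 [112 144 150]
 [111 151 154]
 [112 150 131]] [[ 0.508 -0.125  0.061]
 [ 0.471 -0.113  0.142]
 [ 0.449 -0.112  0.134]
 [ 0.426 -0.109  0.138]
 [ 0.404 -0.109  0.127]]
```

Call:
{"fn": "send_rows", "kwargs": {"plan": [[0, 0, 0, 0, -0.113], [0, 0, 0, -0.03, -0.113], [0, 0, 0, -0.04, -0.113], [0, 0, 0, -0.04, -0.113], [0, 0, 0, -0.034, -0.113], [0, -0.0155, -0.0343, 0, 0], [0, -0.0155, -0.0343, 0, 0], [0, -0.0155, -0.0343, 0, 0], [0, -0.0155, -0.0343, 0, 0], [0, -0.0155, -0.0343, 0, 0], [0, -0.0155, -0.0343, 0, 0], [0, -0.0155, -0.0343, 0, 0], [0, -0.0155, -0.0343, 0, 0], [0, -0.0155, -0.0343, 0, 0], [0, -0.0155, -0.0343, 0, 0], [0, -0.0155, -0.0343, 0, 0], [0, -0.0155, -0.0343, 0, 0], [0, -0.0155, -0.0343, 0, 0], [0, -0.0155, -0.0343, 0, 0], [0, -0.0155, -0.0343, 0, 0]]}}

```text
time_s: 1.77
position: [0.5611, 0.0835, 0.3801]
tcp_rot: [[-0.992, -0.127, -0.001], [-0.127, 0.992, 0.0], [0.001, 0.0, -1.0]]
force: [1.6, 0.5, -0.7]
opening: 1.001
grasp_force: 0.0
```

Call:
{"fn": "send_rows", "kwargs": {"plan": [[0, -0.0155, -0.0343, 0, 0], [0, -0.0155, -0.0343, 0, 0], [0, 0, 0, 0, 0], [0, 0, 0, 0, 0]]}}

```text
time_s: 2.1
position: [0.6007, 0.0192, 0.3793]
tcp_rot: [[-0.992, -0.123, -0.002], [-0.123, 0.992, 0.001], [0.002, 0.001, -1.0]]
force: [-0.7, -0.3, -0.1]
opening: 1.001
grasp_force: 0.0
```

```bash
cat >> h.py <<'E'
def wr(name,keys,mn=30):
    p,d,c=cap("wrist");cv2.imwrite(f"pics/{name}.png",p);np.savez(f"{name}.npz",p=p,d=d,**{k:c[k] for k in c});W=pts(d,c)
    for k,m in masks(p,W).items():
        if k not in keys: continue
        N,L,st,_=cv2.connectedComponentsWithStats(m.astype(np.uint8),connectivity=8)
        for i in range(1,N):
            if st[i,4]>=mn:
                Q=W[L==i];print(k,st[i,4],rect(Q),"med",np.round(np.median(Q,0),4),"z90 %.3f"%np.percentile(Q[:,2],90))
    return p,W
E
sed -i 's/(S>150)&(z>.11)&(W/(S>110)\&(z>.11)\&(W/' h.py
python3 - <<'E'
from h import *
s=read_state();print(s["position"],s["force"])
wr("w1",["pin","yellow","cork","white","blue"])
f=np.load("top0.npz");W=pts(f["d"],calibration("top"));m=masks(f["p"],W)["blue"];N,L,st,_=cv2.connectedComponentsWithStats(m.astype(np.uint8))
for i in range(1,N):
  if st[i,4]>20:print("topblue",rect(W[L==i]))
E
```

```text
[0.60070314 0.0191907  0.37934075] [-0.68538277 -0.28252019 -0.07910499]
blue 822 [457.5 -67.3 156.1 119.4  88.5] med [ 0.4815 -0.1268  0.1299] z90 0.140
white 2260 [454.9 123.3 137.5  30.5   8. ] med [0.4537 0.1218 0.1388] z90 0.141
white 285 [628.2  20.7  37.1  17.4 -84.3] med [0.6222 0.0201 0.148 ] z90 0.160
white 488 [650.6 -81.1  65.6  17.1 -82.2] med [ 0.6505 -0.0809  0.1561] z90 0.157
white 160 [620.8 148.9  20.1  17.6 -80.9] med [0.6206 0.149  0.1534] z90 0.154
white 207 [614.5 197.9  28.7  17.  -82.8] med [0.6139 0.1973 0.1528] z90 0.154
white 155 [ 672.3 -247.    21.8   16.2  -82.7] med [ 0.6723 -0.2469  0.1581] z90 0.159
white 484 [ 662.4 -171.6   62.    17.3  -82.5] med [ 0.6621 -0.172   0.1571] z90 0.158
pin 312 [636.4  21.6  30.7  11.5 -81.6] med [0.6335 0.0216 0.1991] z90 0.201
cork 47 [626.1 -25.   29.2   6.2 -81.5] med [ 0.6247 -0.0273  0.169 ] z90 0.170
cork 366 [ 656.1 -121.3   43.    14.     7.2] med [ 0.6551 -0.12    0.1811] z90 0.182
cork 318 [630.7  76.4  43.6  14.2   7.9] med [0.6291 0.0757 0.1792] z90 0.180
cork 346 [619.1 165.2  43.4  14.2   7.2] med [0.6185 0.1638 0.1779] z90 0.179
cork 434 [ 668.  -210.7   43.3   15.2    7.1] med [ 0.6669 -0.208   0.182 ] z90 0.183
topblue [ 446.4 -119.5  134.4   25.2  -13.8]
```

View pics/w1.png

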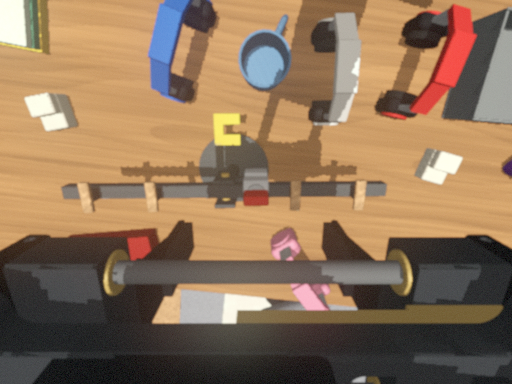

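Wrist view: the tab is at (256,197) and the yellow U at (227,129) opens to the left (+y). The saddles are at columns 87, 152, 295 and 360. Next I measure the U-plate and blue.

```bash
python3 - <<'E'
from h import *
f=np.load("w1.npz");c={k:f[k] for k in("fx","fy","cx","cy","xyz","rotation")};W=pts(f["d"],c);H=cv2.cvtColor(f["p"],cv2.COLOR_BGR2HSV)
sub=np.zeros(H.shape[:2],bool);sub[105:155,205:250]=1
m=sub&(H[...,0]>15)&(H[...,0]<40)&(H[...,1]>130)&(H[...,2]>120)
Q=W[m];print(m.sum(),rect(Q),np.median(Q,0),np.percentile(Q[:,2],[5,95]))
Q=Q[(Q[:,2]>.095)];print(rect(Q))
a=np.radians(7.4);R=np.array([[np.cos(a),-np.sin(a)],[np.sin(a),np.cos(a)]]);L=(Q[:,:2]-[.6435,-.0226])@R
print("stand frame min/max",L.min(0),L.max(0))
for y0 in np.arange(-.03,.03,.006):
    l=L[abs(L[:,1]-y0)<.003];
    if len(l):
        h,_=np.histogram(l[:,0],bins=np.arange(-.115,-.054,.004));print(round(y0,3),h)
m=np.zeros_like(sub);m[0:110,145:195]=1
Q=W[m&(H[...,0]>100)&(H[...,0]<125)&(H[...,1]>110)&(W[...,2]>.11)];print("blue",rect(Q))
# tab
go([.6377,.0218,.30],97.4,.04)
E
```

```text
849 [554.7 -38.7  93.2  74.3 -14.9] [ 0.56236221 -0.03726217  0.09994346] [-0.00031398  0.10155949]
[555.5 -19.1  75.4  52.2 -72.6]
stand frame min/max [-0.11910829 -0.02063671] [-0.05955625  0.04744844]
-0.018 [ 0  3  7  9 10  8 12 12  7  9  6 11  7  0  0]
-0.012 [ 0  4  8 11 11  8 12 12  7 12  8 10  6  3  0]
-0.006 [ 0  4  8 12 12  4  6  4  6  9  8 12  8  9  0]
-0.0 [ 0  4  8 12 12  4  0  0  0  8  8 12  8  8  0]
0.006 [ 0  4  8 12 12  4  0  0  0  7  6 10  8  8  0]
0.012 [ 0  4  8 12 12  4  0  0  0  7  8 10  6  6  0]
0.018 [0 3 6 9 9 3 0 0 0 6 6 9 6 6 0]
blue [457.5 -67.3 156.1 119.4  88.5]
pos [0.5999 0.0207 0.3796] ang 97.2 open 1.000 t 2.15 | turn 1 x -0.0036 | shift total [-0.0378 -0.0039  0.0795] =3 x [-0.0126 -0.0013  0.0265]
```

Call:
{"fn": "send_rows", "kwargs": {"plan": [[105, -0.0126, -0.0013, 0.02, -0.0036], [105, -0.0126, -0.0013, 0.03, 0], [105, -0.0125, -0.0013, 0.03, 0], [105, 0, 0, 0.03, 0], [105, 0, 0, 0.03, 0], [105, 0, 0, 0, 0], [105, 0, 0, 0, 0]]}}

```text
time_s: 2.73
position: [0.6364, 0.0238, 0.2393]
tcp_rot: [[-0.991, -0.132, -0.005], [-0.132, 0.991, 0.001], [0.005, 0.002, -1.0]]
force: [0.8, 0.4, -0.0]
opening: 0.611
grasp_force: 0.0
```

```bash
python3 - <<'E'
from h import *
go([.6374,.0218,.185],97.4,.02)
E
```

```text
pos [0.6364 0.0238 0.2393] ang 97.6 open 0.611 t 2.7333 | turn 1 x 0.0035 | shift total [-0.001  -0.0022  0.0543] =3 x [-0.0003 -0.0007  0.0181]
```

Call:
{"fn": "send_rows", "kwargs": {"plan": [[105, -0.001, -0.002, 0.018, 0], [105, 0, 0, 0.018, 0], [105, 0, 0, 0.018, 0], [105, 0, 0, 0, 0], [255, 0, 0, 0, 0], [255, 0, 0, 0, 0], [255, 0, 0, 0, 0], [255, 0, 0, 0, 0], [255, 0, 0, 0, 0], [255, 0, 0, 0, 0]]}}

```text
time_s: 3.57
position: [0.6405, 0.0206, 0.1882]
tcp_rot: [[-0.991, -0.13, 0.003], [-0.13, 0.991, 0.0], [-0.003, -0.0, -1.0]]
force: [0.4, 2.5, 4.0]
opening: 0.388
grasp_force: 30.0
```

Call:
{"fn": "send_rows", "kwargs": {"plan": [[255, 0, 0, -0.015, 0], [255, 0, 0, -0.022, 0], [255, 0, 0, -0.022, 0], [255, 0, 0, -0.022, 0], [255, 0, 0, -0.014, 0], [255, 0, 0, 0, 0], [255, 0, 0, 0, 0]]}}

```text
time_s: 4.15
position: [0.6394, 0.02, 0.2818]
tcp_rot: [[-0.991, -0.13, 0.001], [-0.13, 0.991, -0.0], [-0.001, -0.001, -1.0]]
force: [-0.8, 0.3, -0.7]
opening: 0.389
grasp_force: 30.0
```

```bash
python3 - <<'E'
from h import *
s=read_state();print(s["force"],s["joint_positions"],s["tcp_rot"])
p,d,c=cap("side");cv2.imwrite("pics/s2.png",cv2.resize(p[100:260,200:420],None,fx=3,fy=3))
for i in range(3):
    s=read_state();print(s["position"]);capture("wrist")
E
```

```text
[-0.76242747  0.29863428 -0.72082007] [-8.18865737e+00  2.88417495e+01  7.68823598e+01 -1.96566002e-02
  7.42232437e+01 -1.05670910e+02] [[-9.91472769e-01 -1.30311180e-01  8.62486222e-04]
 [-1.30311606e-01  9.91472983e-01 -4.57660887e-04]
 [-7.95493457e-04 -5.66150272e-04 -9.99999523e-01]]
[0.63864601 0.0201706  0.2805403 ]
[0.638308   0.0202486  0.27986022]
[0.63825557 0.02028719 0.27960535]
```

View pics/s2.png

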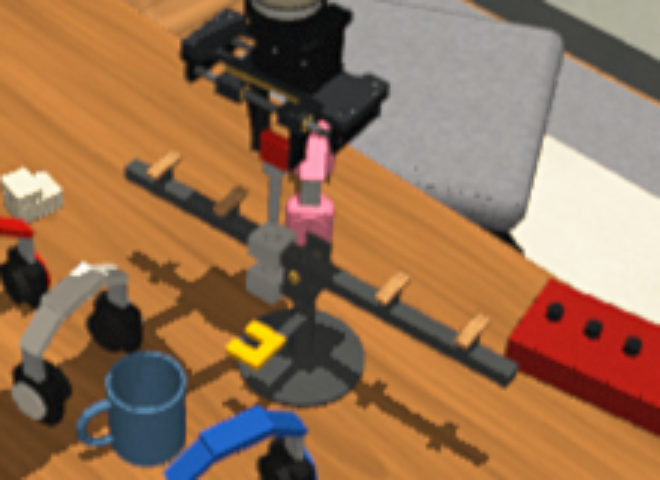

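Side view: the pin is clear of the boss and hangs straight from the gripper. The yellow U is in front of it at about (258,343) in the crop. I move to the entry side of the notch.

```bash
python3 - <<'E'
from h import *
go([.5547,-.0001,.2796],97.4,.025)
E
```

```text
pos [0.6384 0.0203 0.2796] ang 97.5 open 0.385 t 4.35 | turn 1 x 0.0016 | shift total [ 0.0856 -0.0094  0.0003] =4 x [ 0.0214 -0.0024  0.0001]
```

Call:
{"fn": "send_rows", "kwargs": {"plan": [[255, 0.0214, -0.0024, 0, 0], [255, 0.0214, -0.0024, 0, 0], [255, 0.0214, -0.0024, 0, 0], [255, 0.0214, -0.0024, 0, 0], [255, 0, 0, 0.02, 0], [255, 0, 0, 0.03, 0], [255, 0, 0, 0.03, 0], [255, 0, 0, 0.03, 0], [255, 0, 0, 0.03, 0], [255, 0, 0, 0.01, 0], [255, 0, 0, 0, 0], [255, 0, 0, 0, 0], [255, 0, 0, 0, 0], [255, 0, 0, 0, 0]]}}

```text
time_s: 5.52
position: [0.5572, -0.0007, 0.1333]
tcp_rot: [[-0.991, -0.131, 0.004], [-0.131, 0.991, -0.001], [-0.004, -0.001, -1.0]]
force: [0.1, -0.6, -0.3]
opening: 0.392
grasp_force: 30.0
```

```bash
python3 - <<'E'
from h import *
go([.5592,-.0348,.1297],97.4,.008)
p,d,c=cap("wrist");a=p
p2,d,c=cap("side");b=cv2.resize(p2[120:250,220:340],(394,427))
cv2.imwrite("pics/w3.png",np.hstack([cv2.resize(a[60:330,90:410],None,fx=1.25,fy=1.25),cv2.resize(b,(311,337))]))
E
```

```text
pos [ 0.5572 -0.0007  0.1333] ang 97.5 open 0.392 t 5.5167 | turn 1 x 0.0018 | shift total [ 0.0024 -0.0341  0.0037] =5 x [ 0.0005 -0.0068  0.0007]Traceback (most recent call last):
  File "<stdin>", line 5, in <module>
    return _nx.concatenate(arrs, 1, dtype=dtype, casting=casting)
           ~~~~~~~~~~~~~~~^^^^^^^^^^^^^^^^^^^^^^^^^^^^^^^^^^^^^^^
ValueError: all the input array dimensions except for the concatenation axis must match exactly, but along dimension 0, the array at index 0 has size 338 and the array at index 1 has size 337
```

```bash
python3 - <<'E'
from h import *
go([.5592,-.0348,.1297],97.4,.008)
p,d,c=cap("wrist");a=p
p2,d,c=cap("side");b=p2[120:250,220:340]
cv2.imwrite("pics/w3.png",np.hstack([cv2.resize(a[60:330,90:410],(420,354)),cv2.resize(b,(327,354))]))
E
```

```text
pos [ 0.5568 -0.0006  0.1332] ang 97.5 open 0.386 t 5.6167 | turn 1 x 0.0018 | shift total [ 0.0021 -0.0342  0.0035] =5 x [ 0.0004 -0.0068  0.0007]
```

View pics/w3.png

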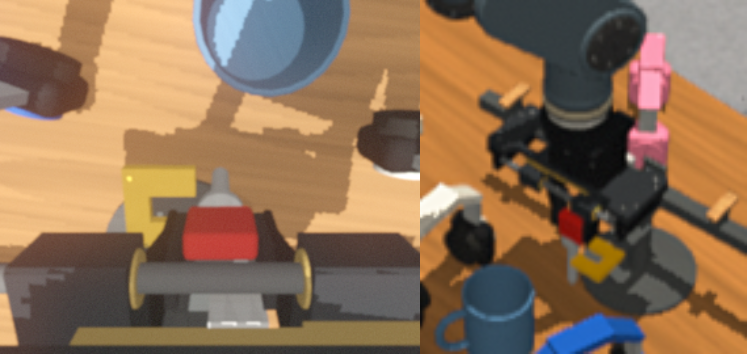

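The shank is at about (222,190) in the left crop, just beside the slot opening of the U. Both are in view, so I compare their offset across the slot.

```bash
python3 - <<'E'
from h import *
p,d,c=cap("wrist");W=pts(d,c);H=cv2.cvtColor(p,cv2.COLOR_BGR2HSV).astype(int)
a=np.radians(7.4);R=np.array([[np.cos(a),-np.sin(a)],[np.sin(a),np.cos(a)]])
s=read_state();print(s["position"], (s["position"][:2]-np.array([.6435,-.0226]))@R)
L=np.dstack([(W[...,:2]-[.6435,-.0226])@R,W[...,2]])
m=(L[...,2]>.09)&(L[...,2]<.105)&(H[...,0]>15)&(H[...,0]<40)&(H[...,1]>110)&(abs(L[...,0]+.085)<.04)
print("plate",L[m].min(0),L[m].max(0))
for y0 in np.arange(-.018,.02,.004):
    l=np.sort(L[m&(abs(L[...,1]-y0)<.002)][:,0])
    if len(l)>3: g=np.diff(l);i=g.argmax();print(round(y0,3),"gap",l[i].round(4),l[i+1].round(4),l[0].round(4),l[-1].round(4))
m=(L[...,2]>.035)&(L[...,2]<.092)&(abs(L[...,0]+.09)<.02)&(abs(L[...,1]-.035)<.02)&(H[...,1]<90)
Q=L[m];print("shank",len(Q),Q.min(0),np.median(Q,0),Q.max(0))
for z0 in(.05,.06,.07,.08,.09):
    q=Q[abs(Q[:,2]-z0)<.005]
    if len(q): print(z0,len(q),np.percentile(q[:,0],[5,50]),np.percentile(q[:,1],[3,97]))
m=(L[...,2]>.095)&(L[...,2]<.125)&(abs(L[...,0]+.09)<.03)&(abs(L[...,1]-.035)<.02)&(H[...,1]<90)
Q=L[m];print("collar",len(Q),Q.min(0),np.median(Q,0),Q.max(0))
E
```

```text
[ 5.56213778e-01 -4.97097392e-04  1.32452376e-01] [-0.08371247  0.03316089]
plate [-0.10899442 -0.02095964  0.09165206] [-0.06142084  0.01934508  0.10257232]
-0.018 gap -0.083 -0.0822 -0.1089 -0.0714
-0.014 gap -0.0853 -0.0845 -0.1088 -0.0711
-0.01 gap -0.0706 -0.0698 -0.109 -0.0614
-0.006 gap -0.0641 -0.0634 -0.1087 -0.0634
-0.002 gap -0.0926 -0.077 -0.1089 -0.0684
0.002 gap -0.0927 -0.0771 -0.1088 -0.073
0.006 gap -0.1073 -0.1068 -0.1087 -0.0928
0.01 gap -0.1012 -0.1005 -0.1089 -0.0925
0.014 gap -0.1049 -0.1044 -0.1089 -0.0924
0.018 gap -0.0945 -0.0939 -0.1087 -0.0924
shank 210 [-0.09236086  0.02750001  0.04167988] [-0.09118449  0.0330455   0.06576669] [-0.08637087  0.03930702  0.08532243]
0.05 40 [-0.09197109 -0.09127129] [0.02836831 0.03854847]
0.06 49 [-0.09205499 -0.09110344] [0.02773318 0.03875746]
0.07 53 [-0.09186157 -0.0910046 ] [0.02797576 0.03895265]
0.08 53 [-0.09207356 -0.09133897] [0.02860343 0.03827447]
0.09 1 [-0.09178642 -0.09178642] [0.03226114 0.03226114]
collar 358 [-0.09917226  0.01526648  0.10337109] [-0.09478867  0.03376857  0.1098409 ] [-0.09152298  0.05482657  0.12461814]
```

Call:
{"fn": "send_rows", "kwargs": {"plan": [[255, -0.0014, 0, 0, 0], [255, 0, -0.006, 0, 0], [255, 0, -0.007, 0, 0], [255, 0, -0.007, 0, 0], [255, 0, -0.006, 0, 0], [255, 0, -0.005, 0, 0], [255, 0, 0, 0, 0], [255, 0, 0, 0, 0], [255, 0, 0, 0, 0]]}}

```text
time_s: 6.52
position: [0.561, -0.031, 0.1315]
tcp_rot: [[-0.992, -0.13, -0.0], [-0.13, 0.992, 0.0], [0.0, 0.0, -1.0]]
force: [-0.5, 0.3, -0.8]
opening: 0.39
grasp_force: 30.0
```

```bash
python3 - <<'E'
from h import *
a=np.radians(7.4);R=np.array([[np.cos(a),-np.sin(a)],[np.sin(a),np.cos(a)]])
s=read_state();print(s["force"],s["position"], (s["position"][:2]-np.array([.6435,-.0226]))@R)
E
```

```text
[-0.51617883  0.3080391  -0.79794651] [ 0.56103809 -0.03101073  0.13145543] [-0.08285836  0.00228005]
```

Call:
{"fn": "send_rows", "kwargs": {"plan": [[255, 0, 0, 0.002, 0], [255, 0, 0, 0.0015, 0], [255, 0, 0, 0, 0], [255, 0, 0, 0, 0]]}}

```text
time_s: 6.85
position: [0.5613, -0.0307, 0.1291]
tcp_rot: [[-0.991, -0.131, 0.001], [-0.131, 0.991, -0.0], [-0.0, -0.0, -1.0]]
force: [-0.9, 0.6, 6.3]
opening: 0.39
grasp_force: 30.0
```

Contact (6 N): the collar rests on the plate. Release to a moderate opening and rise.

Call:
{"fn": "send_rows", "kwargs": {"plan": [[110, 0, 0, 0, 0], [110, 0, 0, 0, 0], [105, 0, 0, 0, 0], [105, 0, 0, 0, 0], [105, 0, 0, -0.01, 0], [105, 0, 0, -0.02, 0], [105, 0, 0, -0.03, 0], [105, 0, 0, -0.03, 0], [105, 0.025, 0.02, -0.03, 0], [105, 0.03, 0.03, -0.03, 0], [105, 0.03, 0.03, -0.03, 0], [105, 0, 0, 0, 0], [105, 0, 0, 0, 0], [105, 0, 0, 0, 0]]}}

```text
time_s: 8.02
position: [0.4816, 0.026, 0.2952]
tcp_rot: [[-0.991, -0.131, 0.002], [-0.131, 0.991, -0.001], [-0.002, -0.001, -1.0]]
force: [-0.1, 0.0, -0.7]
opening: 0.587
grasp_force: 0.0
```

```bash
python3 - <<'E'
from h import *
go([.455,.122,.30],97.9,.03)
p,W=wr("w4",["pin","white","red","blue"],100)
p2,d,c=cap("side");b=p2[120:260,180:320]
cv2.imwrite("pics/s4.png",np.hstack([cv2.resize(p,(427,320)),cv2.resize(b,(320,320))]))
E
```

```text
pos [0.4816 0.026  0.2952] ang 97.5 open 0.587 t 8.0167 | turn 1 x -0.0066 | shift total [ 0.0132  0.0987 -0.0049] =4 x [ 0.0033  0.0247 -0.0012]
red 3148 [426.5 260.6 142.   30.5  -7.1] med [0.4204 0.2575 0.1332] z90 0.141
blue 2493 [423.1 -90.9 194.2  99.1 -50.6] med [ 0.4354 -0.118   0.1393] z90 0.141
white 2664 [454.5 123.3 136.6  30.4   8.3] med [0.4456 0.1206 0.1392] z90 0.141
white 653 [636.9  19.8 101.1  35.6 -84.5] med [0.635  0.0288 0.1555] z90 0.157
white 158 [640.6  25.4  28.   22.4  26.8] med [0.6451 0.0235 0.1563] z90 0.160
white 242 [626.1 104.3  40.   17.1 -82.8] med [0.6279 0.1004 0.155 ] z90 0.156
```

View pics/s4.png

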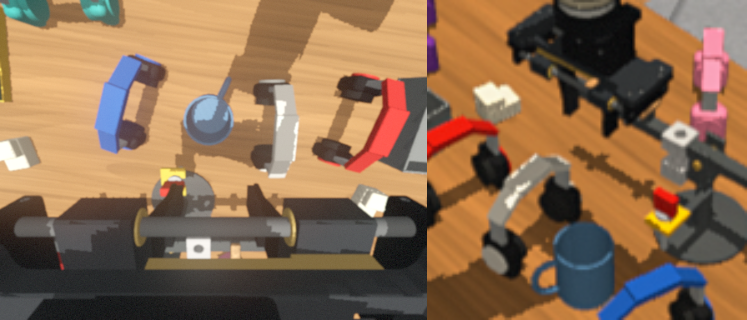

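Right crop: the pin hangs upright in the yellow notch at (667,205). Milestone done; now white goes to the left inner saddle.

Call:
{"fn": "send_rows", "kwargs": {"plan": [[105, 0.0033, 0.0247, 0, -0.011], [105, 0.0033, 0.0247, 0, 0], [105, 0.0033, 0.0247, 0, 0], [105, 0.0033, 0.0247, 0, 0], [105, 0, 0, 0.03, 0], [105, 0, 0, 0.03, 0], [105, 0, 0, 0.03, 0], [105, 0, 0, 0.02, 0], [105, 0, 0, 0, 0], [105, 0, 0, 0, 0], [105, 0, 0, 0, 0]]}}

```text
time_s: 9.03
position: [0.4556, 0.1219, 0.1849]
tcp_rot: [[-0.99, -0.141, 0.001], [-0.141, 0.99, -0.0], [-0.001, -0.0, -1.0]]
force: [0.5, 0.4, -0.3]
opening: 0.588
grasp_force: 0.0
```

```bash
python3 - <<'E'
from h import *
go([.4545,.1231,.127],98.1,.02)
E
```

```text
pos [0.4556 0.1219 0.1849] ang 98.1 open 0.588 t 9.0333 | turn 1 x -0.0002 | shift total [0.001  0.0014 0.0579] =3 x [0.0003 0.0005 0.0193]
```

Call:
{"fn": "send_rows", "kwargs": {"plan": [[105, 0.001, 0.001, 0.02, 0], [105, 0, 0, 0.02, 0], [105, 0, 0, 0.018, 0], [105, 0, 0, 0, 0], [105, 0, 0, 0, 0], [255, 0, 0, 0, 0], [255, 0, 0, 0, 0], [255, 0, 0, 0, 0], [255, 0, 0, 0, 0], [255, 0, 0, 0, 0], [255, 0, 0, 0, 0]]}}

```text
time_s: 9.95
position: [0.4539, 0.123, 0.1274]
tcp_rot: [[-0.99, -0.141, 0.002], [-0.141, 0.99, -0.0], [-0.002, -0.0, -1.0]]
force: [0.3, -0.3, 6.0]
opening: 0.34
grasp_force: 30.0
```

Call:
{"fn": "send_rows", "kwargs": {"plan": [[255, 0, 0, -0.008, 0], [255, 0, 0, -0.016, 0], [255, 0, 0, -0.025, 0], [255, 0, 0, -0.025, 0], [255, 0, 0, -0.025, 0], [255, 0, 0, -0.025, 0], [255, 0, 0, -0.025, 0], [255, 0, 0, -0.025, 0], [255, 0, 0, -0.025, 0], [255, 0, 0, -0.01, 0], [255, 0, 0, 0, 0], [255, 0, 0, 0, 0], [255, 0, 0, 0, 0]]}}

```text
time_s: 11.03
position: [0.452, 0.123, 0.3344]
tcp_rot: [[-0.99, -0.141, -0.003], [-0.141, 0.99, -0.0], [0.003, 0.0, -1.0]]
force: [0.0, -0.5, -3.1]
opening: 0.342
grasp_force: 30.0
```

```bash
python3 - <<'E'
from h import *
s=read_state();print(s["force"],s["grasp_force"])
go([.6310,.0765,.335],97.4,.025)
E
```

```text
[ 0.04632791 -0.46964985 -3.12267843] 29.999740440398455
pos [0.452  0.123  0.3344] ang 98.1 open 0.342 t 11.0333 | turn 1 x 0.0127 | shift total [-0.1715 -0.0692 -0.0012] =8 x [-0.0214 -0.0086 -0.0002]
```

Call:
{"fn": "send_rows", "kwargs": {"plan": [[255, -0.012, -0.005, 0, 0.0127], [255, -0.022, -0.0088, 0, 0], [255, -0.0225, -0.009, 0, 0], [255, -0.0225, -0.009, 0, 0], [255, -0.0225, -0.009, 0, 0], [255, -0.0225, -0.009, 0, 0], [255, -0.0225, -0.009, 0, 0], [255, -0.015, -0.006, 0, 0], [255, -0.01, -0.004, 0, 0], [255, 0, 0, 0, 0], [255, 0, 0, 0, 0], [255, 0, 0, 0, 0]]}}

```text
time_s: 12.03
position: [0.6315, 0.0771, 0.3343]
tcp_rot: [[-0.992, -0.128, -0.003], [-0.128, 0.992, 0.0], [0.003, 0.001, -1.0]]
force: [0.2, -0.1, -2.4]
opening: 0.339
grasp_force: 30.0
```

```bash
python3 - <<'E'
from h import *
go([.6305,.0765,.192],97.4,.025)
E
```

```text
pos [0.6315 0.0771 0.3343] ang 97.4 open 0.339 t 12.0333 | turn 1 x -0.0003 | shift total [ 0.0006 -0.0006  0.1423] =6 x [ 0.0001 -0.0001  0.0237]
```

Call:
{"fn": "send_rows", "kwargs": {"plan": [[255, 0, 0, 0.02, 0], [255, 0, 0, 0.03, 0], [255, 0, 0, 0.03, 0], [255, 0, 0, 0.025, 0], [255, 0, 0, 0.02, 0], [255, 0, 0, 0.01, 0], [255, 0, 0, 0.007, 0], [255, 0, 0, 0.004, 0], [255, 0, 0, 0.004, 0], [255, 0, 0, 0, 0], [255, 0, 0, 0, 0]]}}

```text
time_s: 12.95
position: [0.6329, 0.0771, 0.1867]
tcp_rot: [[-0.992, -0.129, 0.002], [-0.129, 0.992, -0.0], [-0.002, -0.0, -1.0]]
force: [-0.0, 0.8, -2.4]
opening: 0.342
grasp_force: 30.0
```

Call:
{"fn": "send_rows", "kwargs": {"plan": [[255, 0, 0, 0.002, 0], [255, 0, 0, 0.002, 0], [255, 0, 0, 0.002, 0], [255, 0, 0, 0.001, 0], [255, 0, 0, 0, 0], [255, 0, 0, 0, 0]]}}

```text
time_s: 13.45
position: [0.6327, 0.0772, 0.179]
tcp_rot: [[-0.992, -0.129, 0.001], [-0.129, 0.992, 0.0], [-0.001, -0.0, -1.0]]
force: [0.5, 1.6, 0.3]
opening: 0.34
grasp_force: 30.0
```

Call:
{"fn": "send_rows", "kwargs": {"plan": [[150, 0, 0, 0, 0], [130, 0, 0, 0, 0], [115, 0, 0, 0, 0], [110, 0, 0, 0, 0], [110, 0, 0, -0.005, 0], [110, 0, 0, -0.015, 0], [110, 0, 0, -0.025, 0], [110, 0, 0, -0.03, 0], [110, 0, 0, -0.03, 0], [110, 0.03, 0, -0.03, 0], [110, 0.03, 0, -0.01, 0], [110, 0.03, 0, 0, 0], [110, 0, 0, 0, 0], [110, 0, 0, 0, 0]]}}

```text
time_s: 14.62
position: [0.5421, 0.0655, 0.3241]
tcp_rot: [[-0.992, -0.128, 0.001], [-0.128, 0.992, -0.0], [-0.001, -0.0, -1.0]]
force: [-0.0, 0.7, 0.2]
opening: 0.566
grasp_force: 0.0
```

```bash
python3 - <<'E'
from h import *
f=np.load("w4.npz");c={k:f[k] for k in("fx","fy","cx","cy","xyz","rotation")};W=pts(f["d"],c)
m=masks(f["p"],W)["blue"]&(W[...,1]<-.06)&(W[...,2]>.118);print("blue",rect(W[m]),m.sum())
p,W=wr("w5",["white","cork"],60)
p2,d,c=cap("side");b=p2[80:300,160:410]
cv2.imwrite("pics/s5.png",np.hstack([cv2.resize(p,(400,300)),cv2.resize(b,(341,300))]))
go([.57,-.12,.30],97.4)
E
```

```text
blue [ 446.4 -120.   113.9   28.3  -13.8] 2145
white 238 [570.8  69.1  31.4  16.8 -83.2] med [0.5644 0.0682 0.1444] z90 0.159
white 686 [636.5  32.2  58.2  36.7 -85.6] med [0.6279 0.0365 0.1507] z90 0.157
white 341 [625.8 110.2  33.5  20.1 -81.2] med [0.6234 0.1091 0.1469] z90 0.148
white 177 [613.1 196.7  28.3  17.4 -76.6] med [0.6112 0.1949 0.1418] z90 0.143
white 292 [647.1 -46.8  95.6  20.6 -82.5] med [ 0.641  -0.0206  0.1555] z90 0.158
cork 210 [613.  165.8  32.5  14.2   6.4] med [0.6096 0.166  0.1687] z90 0.170
cork 95 [ 638.7 -124.2   16.4    9.5  -46.4] med [ 0.6372 -0.1228  0.1858] z90 0.187
cork 78 [ 655.5 -224.6   43.2    8.1  -54.9] med [ 0.6479 -0.2129  0.1907] z90 0.193
pos [0.5444 0.0654 0.3236] ang 97.4 open 0.570 t 14.7167 | turn 1 x -0.0002 | shift total [-0.0015 -0.1871  0.0237] =7 x [-0.0002 -0.0267  0.0034]
```

View pics/s5.png

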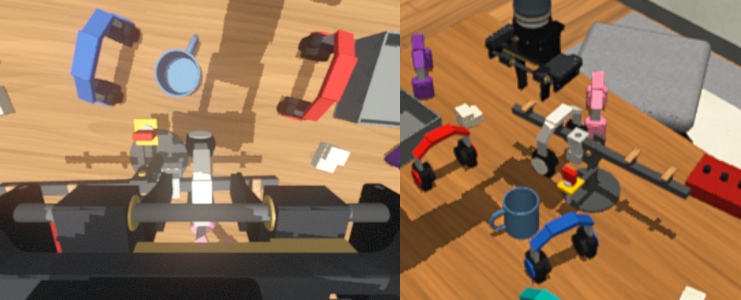

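White hangs on the left inner saddle at (555,125), with the bar slightly tilted. Next is blue, to the right outer saddle.

```bash
python3 - <<'E'
from h import *
go([.4464,-.12,.22],76.2,.03)
E
```

```text
pos [0.5444 0.0654 0.3236] ang 97.4 open 0.570 t 14.7167 | turn 4 x 0.0924 | shift total [ 0.0512 -0.2034  0.1035] =8 x [ 0.0064 -0.0254  0.0129]
```

Call:
{"fn": "send_rows", "kwargs": {"plan": [[110, 0, 0, 0, 0.0924], [110, 0, 0, 0, 0.0924], [110, 0, 0, 0, 0.0924], [110, 0, 0, 0, 0.0924], [110, 0.0064, -0.0254, 0, 0], [110, 0.0064, -0.0254, 0, 0], [110, 0.0064, -0.0254, 0, 0], [110, 0.0064, -0.0254, 0, 0], [110, 0.0064, -0.0254, 0.02, 0], [110, 0.0064, -0.0254, 0.025, 0], [110, 0.0064, -0.0254, 0.025, 0], [110, 0.0064, -0.0254, 0.02, 0], [110, 0, 0, 0.0135, 0], [110, 0, 0, 0, 0], [110, 0, 0, 0, 0], [110, 0, 0, 0, 0]]}}

```text
time_s: 16.05
position: [0.4469, -0.1199, 0.2201]
tcp_rot: [[-0.971, 0.238, 0.001], [0.238, 0.971, -0.001], [-0.002, -0.0, -1.0]]
force: [0.6, -0.2, 1.4]
opening: 0.568
grasp_force: 0.0
```

```bash
sed -i 's/(z>.11)&(W\[...,0\]<.75)/(z>.118)\&(W[...,0]<.75)\&(W[...,1]<-.06)/' h.py; python3 - <<'E'
from h import *
wr("w6",["blue"],100)
go([.4464,-.12,.127],76.2,.02)
E
```

```text
blue 2733 [ 433.7 -118.1  138.8   26.8  -12.9] med [ 0.4368 -0.1182  0.14  ] z90 0.141
pos [ 0.447  -0.1197  0.2204] ang 76.3 open 0.570 t 16.1 | turn 1 x 0.0015 | shift total [ 0.0007 -0.0003  0.0934] =5 x [ 0.0001 -0.0001  0.0187]
```

```bash
python3 - <<'E'
from h import *
for n in("w4","w6"):
    f=np.load(n+".npz");c={k:f[k] for k in("fx","fy","cx","cy","xyz","rotation")};W=pts(f["d"],c)
    H=cv2.cvtColor(f["p"],cv2.COLOR_BGR2HSV);b=(H[...,0]>105)&(H[...,0]<125)&(H[...,1]>110)&(W[...,1]<-.06)&(W[...,0]<.55)
    Q=W[b&(W[...,2]>.137)];print(n,rect(Q),len(Q))
    Q=W[b&(W[...,2]>.08)];x=Q[:,0]
    print([(round(q,3),np.percentile(Q[abs(x-q)<.005][:,2],90).round(3)) for q in np.arange(.37,.53,.01) if (abs(x-q)<.005).sum()>5])
E
```

```text
w4 [ 446.7 -120.    65.8   28.3  -13.8] 1486
[(np.float64(0.38), np.float64(0.113)), (np.float64(0.39), np.float64(0.12)), (np.float64(0.4), np.float64(0.127)), (np.float64(0.41), np.float64(0.136)), (np.float64(0.42), np.float64(0.141)), (np.float64(0.43), np.float64(0.141)), (np.float64(0.44), np.float64(0.141)), (np.float64(0.45), np.float64(0.141)), (np.float64(0.46), np.float64(0.141)), (np.float64(0.47), np.float64(0.141)), (np.float64(0.48), np.float64(0.141)), (np.float64(0.49), np.float64(0.13)), (np.float64(0.5), np.float64(0.123)), (np.float64(0.51), np.float64(0.115))]
w6 [ 419.3 -126.1  114.3   48.7  -12.9] 1884
[(np.float64(0.37), np.float64(0.369)), (np.float64(0.38), np.float64(0.113)), (np.float64(0.39), np.float64(0.12)), (np.float64(0.4), np.float64(0.127)), (np.float64(0.41), np.float64(0.135)), (np.float64(0.42), np.float64(0.141)), (np.float64(0.43), np.float64(0.141)), (np.float64(0.44), np.float64(0.141)), (np.float64(0.45), np.float64(0.141)), (np.float64(0.46), np.float64(0.141)), (np.float64(0.47), np.float64(0.141)), (np.float64(0.48), np.float64(0.141)), (np.float64(0.49), np.float64(0.13)), (np.float64(0.5), np.float64(0.122)), (np.float64(0.51), np.float64(0.115))]
```

Centre (446.7,-120.0), yaw -13.8 confirmed.

Call:
{"fn": "send_rows", "kwargs": {"plan": [[110, 0.0007, 0, 0.02, 0], [110, 0, 0, 0.025, 0], [110, 0, 0, 0.025, 0], [110, 0, 0, 0.015, 0], [110, 0, 0, 0.008, 0], [110, 0, 0, 0, 0], [110, 0, 0, 0, 0], [255, 0, 0, 0, 0], [255, 0, 0, 0, 0], [255, 0, 0, 0, 0], [255, 0, 0, 0, 0], [255, 0, 0, 0, 0]]}}

```text
time_s: 17.1
position: [0.4452, -0.1199, 0.1273]
tcp_rot: [[-0.971, 0.238, 0.001], [0.238, 0.971, -0.001], [-0.002, -0.001, -1.0]]
force: [-0.6, -1.0, 3.7]
opening: 0.343
grasp_force: 30.0
```

Call:
{"fn": "send_rows", "kwargs": {"plan": [[255, 0, 0, -0.008, 0], [255, 0, 0, -0.016, 0], [255, 0, 0, -0.025, 0], [255, 0, 0, -0.025, 0], [255, 0, 0, -0.025, 0], [255, 0, 0, -0.025, 0], [255, 0, 0, -0.025, 0], [255, 0, 0, -0.025, 0], [255, 0, 0, -0.025, 0], [255, 0, 0, -0.025, 0], [255, 0, 0, 0, -0.06], [255, 0, 0, 0, -0.12], [255, 0, 0, 0, -0.12], [255, 0, 0, 0, -0.07], [255, 0, 0, 0, 0], [255, 0, 0, 0, 0], [255, 0, 0, 0, 0]]}}

```text
time_s: 18.52
position: [0.4444, -0.1192, 0.3505]
tcp_rot: [[-0.992, -0.127, -0.001], [-0.127, 0.992, 0.0], [0.001, 0.001, -1.0]]
force: [-0.7, -0.3, -2.4]
opening: 0.343
grasp_force: 30.0
```

```bash
python3 - <<'E'
from h import *
go([.6675,-.2105,.348],97.4,.025)
E
```

```text
pos [ 0.4444 -0.1192  0.3505] ang 97.3 open 0.343 t 18.5167 | turn 1 x -0.0013 | shift total [-0.2095 -0.1193  0.0023] =10 x [-0.021  -0.0119  0.0002]
```

Call:
{"fn": "send_rows", "kwargs": {"plan": [[255, -0.012, -0.0068, 0, 0], [255, -0.0225, -0.0128, 0, 0], [255, -0.0225, -0.0128, 0, 0], [255, -0.0225, -0.0128, 0, 0], [255, -0.0225, -0.0128, 0, 0], [255, -0.0225, -0.0128, 0, 0], [255, -0.0225, -0.0128, 0, 0], [255, -0.0225, -0.0128, 0, 0], [255, -0.0225, -0.0128, 0, 0], [255, -0.0175, -0.0102, 0, 0], [255, 0, 0, 0, 0], [255, 0, 0, 0, 0], [255, 0, 0, 0, 0]]}}

```text
time_s: 19.6
position: [0.6671, -0.2103, 0.3497]
tcp_rot: [[-0.992, -0.129, -0.002], [-0.129, 0.992, 0.001], [0.002, 0.002, -1.0]]
force: [-0.6, -0.4, -2.3]
opening: 0.346
grasp_force: 30.0
```

```bash
python3 - <<'E'
from h import *
go([.6675,-.2105,.20],97.4,.025)
E
```

```text
pos [ 0.6671 -0.2103  0.3497] ang 97.4 open 0.346 t 19.6 | turn 1 x -0.0002 | shift total [-0.0007 -0.0004  0.1497] =6 x [-0.0001 -0.0001  0.025 ]
```

Call:
{"fn": "send_rows", "kwargs": {"plan": [[255, 0, 0, 0.02, 0], [255, 0, 0, 0.03, 0], [255, 0, 0, 0.03, 0], [255, 0, 0, 0.025, 0], [255, 0, 0, 0.02, 0], [255, 0, 0, 0.012, 0], [255, 0, 0, 0.007, 0], [255, 0, 0, 0.004, 0], [255, 0, 0, 0.003, 0], [255, 0, 0, 0.002, 0], [255, 0, 0, 0.002, 0], [255, 0, 0, 0, 0], [255, 0, 0, 0, 0]]}}

```text
time_s: 20.68
position: [0.6682, -0.211, 0.1963]
tcp_rot: [[-0.992, -0.129, 0.001], [-0.129, 0.992, -0.001], [-0.001, -0.001, -1.0]]
force: [-0.5, -0.4, -2.8]
opening: 0.337
grasp_force: 30.0
```

Call:
{"fn": "send_rows", "kwargs": {"plan": [[255, 0, 0, 0.003, 0], [255, 0, 0, 0.003, 0], [255, 0, 0, 0.003, 0], [255, 0, 0, 0.003, 0], [255, 0, 0, 0.003, 0], [255, 0, 0, 0.003, 0], [255, 0, 0, 0.002, 0], [255, 0, 0, 0, 0], [255, 0, 0, 0, 0]]}}

```text
time_s: 21.43
position: [0.668, -0.2108, 0.1755]
tcp_rot: [[-0.992, -0.129, -0.0], [-0.129, 0.992, 0.0], [0.0, 0.0, -1.0]]
force: [-0.3, -1.9, -0.2]
opening: 0.343
grasp_force: 30.0
```

Call:
{"fn": "send_rows", "kwargs": {"plan": [[255, 0, 0, 0.002, 0], [255, 0, 0, 0, 0], [150, 0, 0, 0, 0], [130, 0, 0, 0, 0], [115, 0, 0, 0, 0], [110, 0, 0, 0, 0], [110, 0, 0, 0, 0], [110, 0, 0, -0.005, 0], [110, 0, 0, -0.015, 0], [110, 0, 0, -0.025, 0], [110, 0, 0, -0.03, 0], [110, 0, 0, -0.03, 0], [110, 0.03, 0.03, -0.03, 0], [110, 0.03, 0.03, 0, 0], [110, 0.03, 0.03, 0, 0], [110, 0.03, 0.03, 0, 0], [110, 0.01, 0.03, 0, 0], [110, 0, 0, 0, 0], [110, 0, 0, 0, 0], [110, 0, 0, 0, 0]]}}

```text
time_s: 23.1
position: [0.529, -0.0857, 0.3036]
tcp_rot: [[-0.992, -0.13, 0.002], [-0.13, 0.992, -0.001], [-0.002, -0.002, -1.0]]
force: [-0.4, -0.1, 0.1]
opening: 0.568
grasp_force: 0.0
```

```bash
python3 - <<'E'
from h import *
p,W=wr("w7",["cork","red"],60)
p2,d,c=cap("side");b=p2[80:300,160:410]
cv2.imwrite("pics/s7.png",np.hstack([cv2.resize(p,(400,300)),cv2.resize(b,(341,300))]))
f=np.load("top0.npz")
for n in("w4","w7"):
    f=np.load(n+".npz");c={k:f[k] for k in("fx","fy","cx","cy","xyz","rotation")};W=pts(f["d"],c)
    m=masks(f["p"],W)["red"]&(W[...,2]>.137)&(W[...,1]>.15);print(n,rect(W[m]),m.sum())
go([.4265,.2606,.22],83,.03)
E
```

```text
red 98 [491.  243.7  20.8  10.5  31.9] med [0.4899 0.2422 0.1091] z90 0.113
red 322 [557.7 -32.2  30.7  12.3 -82. ] med [ 0.5545 -0.0323  0.1396] z90 0.141
cork 94 [ 670.  -121.    17.3   11.5    5.5] med [ 0.6704 -0.1198  0.1753] z90 0.176
w4 [426.9 260.5  66.   30.5  -7.1] 1398
w7 [0. 0. 0. 0. 0.] 0
pos [ 0.5293 -0.0864  0.3029] ang 97.4 open 0.568 t 23.2 | turn 3 x 0.0837 | shift total [0.1444 0.3319 0.0825] =13 x [0.0111 0.0255 0.0063]
```

View pics/s7.png

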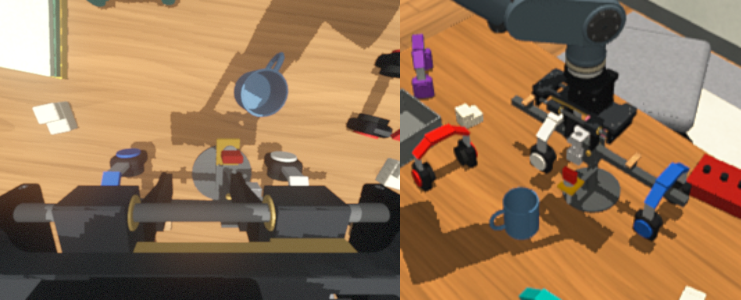

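Blue hangs on the right outer saddle at (655,190). Next is red, to the left outer saddle.

Call:
{"fn": "send_rows", "kwargs": {"plan": [[110, 0, 0, 0, 0.0843], [110, 0, 0, 0, 0.0843], [110, 0, 0, 0, 0.0843], [110, 0.0111, 0.0255, 0, 0], [110, 0.0111, 0.0255, 0, 0], [110, 0.0111, 0.0255, 0, 0], [110, 0.0111, 0.0255, 0, 0], [110, 0.0111, 0.0255, 0, 0], [110, 0.0111, 0.0255, 0, 0], [110, 0.0111, 0.0255, 0, 0], [110, 0.0111, 0.0255, 0, 0], [110, 0.0111, 0.0255, 0, 0], [110, 0.0111, 0.0255, 0, 0], [110, 0.0111, 0.0255, 0.02, 0], [110, 0.0111, 0.0255, 0.03, 0], [110, 0.0111, 0.0255, 0.03, 0], [110, 0, 0, 0, 0], [110, 0, 0, 0, 0], [110, 0, 0, 0, 0]]}}

```text
time_s: 24.78
position: [0.4273, 0.2611, 0.2228]
tcp_rot: [[-0.992, 0.123, 0.001], [0.123, 0.992, -0.0], [-0.001, -0.0, -1.0]]
force: [-0.4, 0.7, -0.3]
opening: 0.571
grasp_force: 0.0
```

```bash
python3 - <<'E'
from h import *
go([.4270,.2605,.127],82.9,.02)
E
```

```text
pos [0.4273 0.2611 0.2228] ang 82.9 open 0.571 t 24.7833 | turn 1 x 0.0004 | shift total [ 0.0003 -0.0006  0.0958] =5 x [ 0.0001 -0.0001  0.0192]
```

Call:
{"fn": "send_rows", "kwargs": {"plan": [[110, 0, -0.0006, 0.02, 0], [110, 0, 0, 0.025, 0], [110, 0, 0, 0.025, 0], [110, 0, 0, 0.016, 0], [110, 0, 0, 0.009, 0], [110, 0, 0, 0, 0], [110, 0, 0, 0, 0], [255, 0, 0, 0, 0], [255, 0, 0, 0, 0], [255, 0, 0, 0, 0], [255, 0, 0, 0, 0], [255, 0, 0, 0, 0]]}}

```text
time_s: 25.78
position: [0.4261, 0.2611, 0.1284]
tcp_rot: [[-0.992, 0.123, 0.002], [0.123, 0.992, 0.001], [-0.002, 0.001, -1.0]]
force: [-0.7, 0.1, 3.2]
opening: 0.342
grasp_force: 30.0
```

Call:
{"fn": "send_rows", "kwargs": {"plan": [[255, 0, 0, -0.008, 0], [255, 0, 0, -0.016, 0], [255, 0, 0, -0.025, 0], [255, 0, 0, -0.025, 0], [255, 0, 0, -0.025, 0], [255, 0, 0, -0.025, 0], [255, 0, 0, -0.025, 0], [255, 0, 0, -0.025, 0], [255, 0, 0, -0.025, 0], [255, 0, 0, -0.025, 0], [255, 0, 0, 0, -0.06], [255, 0, 0, 0, -0.12], [255, 0, 0, 0, -0.073], [255, 0, 0, 0, 0], [255, 0, 0, 0, 0], [255, 0, 0, 0, 0]]}}

```text
time_s: 27.12
position: [0.4252, 0.2607, 0.3514]
tcp_rot: [[-0.992, -0.128, -0.001], [-0.128, 0.992, -0.0], [0.001, -0.0, -1.0]]
force: [0.1, -0.4, -2.5]
opening: 0.345
grasp_force: 30.0
```

```bash
python3 - <<'E'
from h import *
go([.6195,.1655,.348],97.4,.025)
p,d,c=cap("top");W=pts(d,c)
for y0,x0 in((.165,.619),(-.121,.656)):
    q=W[(abs(W[...,0]-x0)<.02)&(abs(W[...,1]-y0)<.006)];print(np.percentile(q[:,2],[20,50,80]),len(q))
E
```

```text
pos [0.4252 0.2607 0.3514] ang 97.3 open 0.345 t 27.1167 | turn 1 x -0.0011 | shift total [-0.1805 -0.1194  0.0033] =9 x [-0.0201 -0.0133  0.0004]
[-1.16946620e-04  1.75735867e-01  1.90639872e-01] 62
[0.00219849 0.15272049 0.17500821] 60
```

Call:
{"fn": "send_rows", "kwargs": {"plan": [[255, -0.0105, -0.007, 0, 0], [255, -0.0215, -0.0142, 0, 0], [255, -0.0215, -0.0142, 0, 0], [255, -0.0215, -0.0142, 0, 0], [255, -0.0215, -0.0142, 0, 0], [255, -0.0215, -0.0142, 0, 0], [255, -0.0215, -0.0142, 0, 0], [255, -0.0215, -0.0142, 0, 0], [255, -0.0195, -0.013, 0, 0], [255, 0, 0, 0, 0], [255, 0, 0, 0, 0], [255, 0, 0, 0, 0]]}}

```text
time_s: 28.17
position: [0.6199, 0.1653, 0.3509]
tcp_rot: [[-0.992, -0.128, -0.002], [-0.128, 0.992, 0.0], [0.002, 0.0, -1.0]]
force: [-1.4, 0.2, -2.8]
opening: 0.342
grasp_force: 30.0
```

```bash
python3 - <<'E'
from h import *
go([.6190,.1655,.20],97.4,.025)
E
```

```text
pos [0.6199 0.1653 0.3509] ang 97.4 open 0.342 t 28.1667 | turn 1 x -0.0004 | shift total [0.0006 0.0002 0.1509] =7 x [0.0001 0.     0.0216]
```

Call:
{"fn": "send_rows", "kwargs": {"plan": [[255, 0.0005, 0, 0.02, 0], [255, 0, 0, 0.03, 0], [255, 0, 0, 0.03, 0], [255, 0, 0, 0.025, 0], [255, 0, 0, 0.02, 0], [255, 0, 0, 0.014, 0], [255, 0, 0, 0.007, 0], [255, 0, 0, 0.004, 0], [255, 0, 0, 0.003, 0], [255, 0, 0, 0.003, 0], [255, 0, 0, 0.003, 0], [255, 0, 0, 0.003, 0], [255, 0, 0, 0.003, 0], [255, 0, 0, 0.003, 0], [255, 0, 0, 0, 0], [255, 0, 0, 0, 0]]}}

```text
time_s: 29.5
position: [0.6196, 0.1656, 0.1837]
tcp_rot: [[-0.992, -0.129, 0.0], [-0.129, 0.992, -0.0], [-0.0, -0.0, -1.0]]
force: [-0.3, 1.1, -0.9]
opening: 0.339
grasp_force: 30.0
```

Call:
{"fn": "send_rows", "kwargs": {"plan": [[255, 0, 0, 0.003, 0], [255, 0, 0, 0.003, 0], [255, 0, 0, 0.003, 0], [255, 0, 0, 0.002, 0], [255, 0, 0, 0, 0], [255, 0, 0, 0, 0]]}}

```text
time_s: 30.0
position: [0.6197, 0.1657, 0.1726]
tcp_rot: [[-0.992, -0.129, -0.0], [-0.129, 0.992, -0.0], [0.0, -0.0, -1.0]]
force: [0.2, 1.2, 0.1]
opening: 0.342
grasp_force: 30.0
```

Call:
{"fn": "send_rows", "kwargs": {"plan": [[255, 0, 0, 0.001, 0], [150, 0, 0, 0, 0], [130, 0, 0, 0, 0], [115, 0, 0, 0, 0], [110, 0, 0, 0, 0], [110, 0, 0, 0, 0], [110, 0, 0, -0.005, 0], [110, 0, 0, -0.015, 0], [110, 0, 0, -0.025, 0], [110, 0, 0, -0.03, 0], [80, 0, 0, -0.03, 0], [60, 0.01, 0.03, -0.03, 0], [60, 0.01, 0.035, 0, 0], [60, 0.01, 0.035, 0, 0], [60, 0.01, 0.035, 0, 0], [60, 0.01, 0.03, 0, 0], [60, 0, 0, 0, 0], [60, 0, 0, 0, 0], [60, 0, 0, 0, 0]]}}

```text
time_s: 31.58
position: [0.5495, 0.3212, 0.3056]
tcp_rot: [[-0.992, -0.13, 0.001], [-0.13, 0.992, -0.001], [-0.001, -0.001, -1.0]]
force: [0.3, -1.5, 1.4]
opening: 0.761
grasp_force: 0.0
```

```bash
python3 - <<'E'
from h import *
s=read_state();print(s["position"],s["opening"])
p,W=wr("w8",["block"],100)
p2,d,c=cap("side");b=p2[80:300,130:410]
cv2.imwrite("pics/s8.png",np.hstack([cv2.resize(p,(400,300)),cv2.resize(b,(382,300))]))
E
```

```text
[0.54945376 0.32121903 0.30561933] 0.7607418257916126
block 966 [587.1 366.7  59.8  43.4  -8.5] med [0.5801 0.3661 0.0474] z90 0.049
```

View pics/s8.png

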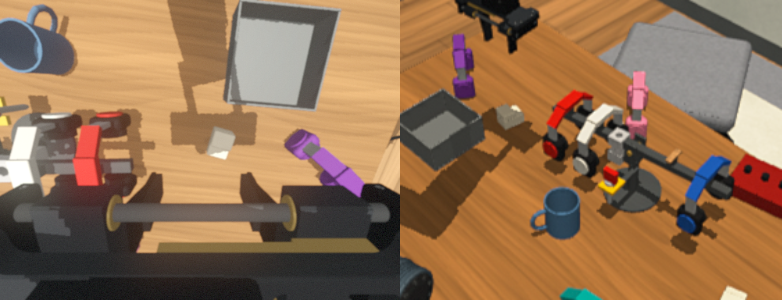

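All three pairs hang at (570,105), (600,125) and (712,175) in the right crop. The left block is at about (220,142) in the wrist crop. I go to grip it across its 44 mm.

```bash
python3 - <<'E'
from h import *
go([.587,.3665,.13],81.5,.03)
E
```

```text
pos [0.55   0.3203 0.3054] ang 97.3 open 0.764 t 31.6833 | turn 3 x 0.0922 | shift total [-0.0297  0.0512  0.1754] =7 x [-0.0042  0.0073  0.0251]
```

Call:
{"fn": "send_rows", "kwargs": {"plan": [[60, 0, 0, 0, 0.0922], [60, 0, 0, 0, 0.0922], [60, 0, 0, 0, 0.0922], [60, -0.0042, 0.0073, 0.02, 0], [60, -0.0042, 0.0073, 0.028, 0], [60, -0.0042, 0.0073, 0.028, 0], [60, -0.0042, 0.0073, 0.028, 0], [60, -0.0042, 0.0073, 0.028, 0], [60, -0.0042, 0.0073, 0.025, 0], [60, -0.0042, 0.0073, 0.018, 0], [60, 0, 0, 0, 0], [60, 0, 0, 0, 0], [60, 0, 0, 0, 0]]}}

```text
time_s: 32.77
position: [0.5869, 0.3669, 0.1315]
tcp_rot: [[-0.989, 0.148, 0.001], [0.148, 0.989, 0.0], [-0.001, 0.0, -1.0]]
force: [-0.1, 0.1, 0.1]
opening: 0.768
grasp_force: 0.0
```

```bash
python3 - <<'E'
from h import *
go([.587,.3665,.022],81.5,.03)
wr("w9",["block"],60)
E
```

```text
pos [0.5869 0.3669 0.1315] ang 81.5 open 0.768 t 32.7667 | turn 1 x 0.0000 | shift total [-0.     -0.0005  0.1095] =4 x [-0.     -0.0001  0.0274]
block 2617 [586.5 367.   58.5  43.2  -8.4] med [0.5783 0.3679 0.0477] z90 0.049
```

Call:
{"fn": "send_rows", "kwargs": {"plan": [[60, 0, 0, 0.02, 0], [60, 0, 0, 0.03, 0], [60, 0, 0, 0.03, 0], [60, 0, 0, 0.018, 0], [60, 0, 0, 0.01, 0], [60, 0, 0, 0, 0], [60, 0, 0, 0, 0], [255, 0, 0, 0, 0], [255, 0, 0, 0, 0], [255, 0, 0, 0, 0], [255, 0, 0, 0, 0], [255, 0, 0, 0, 0], [255, 0, 0, -0.01, 0], [255, 0, 0, -0.03, 0], [255, 0, 0, -0.03, 0], [255, 0, 0, -0.03, 0], [255, 0, 0, -0.03, 0], [255, 0, 0, -0.02, 0], [255, 0, 0, 0, 0], [255, 0, 0, 0, 0]]}}

```text
time_s: 34.48
position: [0.5866, 0.3682, 0.1745]
tcp_rot: [[-0.989, 0.146, 0.003], [0.146, 0.989, 0.001], [-0.003, 0.002, -1.0]]
force: [0.2, -0.7, -1.0]
opening: 0.501
grasp_force: 30.0
```

```bash
python3 - <<'E'
from h import *
go([.414,.4325,.172],92,.03)
E
```

```text
pos [0.5866 0.3682 0.1745] ang 81.6 open 0.501 t 34.4833 | turn 2 x -0.0909 | shift total [0.1702 0.0703 0.002 ] =7 x [0.0243 0.01   0.0003]
```

Call:
{"fn": "send_rows", "kwargs": {"plan": [[255, 0, 0, 0, -0.0909], [255, 0, 0, 0, -0.0909], [255, 0.01, 0.006, 0, 0], [255, 0.02, 0.012, 0, 0], [255, 0.025, 0.0125, 0, 0], [255, 0.025, 0.0125, 0, 0], [255, 0.025, 0.0125, 0, 0], [255, 0.02, 0.01, 0, 0], [255, 0.0075, 0.005, 0, 0], [255, 0, 0, 0, 0], [255, 0, 0, 0, 0], [255, 0, 0, 0, 0]]}}

```text
time_s: 35.48
position: [0.4522, 0.4334, 0.1721]
tcp_rot: [[-0.999, -0.034, 0.001], [-0.034, 0.999, -0.0], [-0.001, -0.0, -1.0]]
force: [0.1, 0.0, -0.2]
opening: 0.502
grasp_force: 30.0
```

```bash
python3 - <<'E'
from h import *
go([.452,.4335,.042],92,.03)
E
```

```text
pos [0.4522 0.4334 0.1721] ang 91.9 open 0.502 t 35.4833 | turn 1 x -0.0013 | shift total [3.000e-04 1.000e-04 1.301e-01] =5 x [0.0001 0.     0.026 ]
```

Call:
{"fn": "send_rows", "kwargs": {"plan": [[255, 0, 0, 0.02, 0], [255, 0, 0, 0.03, 0], [255, 0, 0, 0.03, 0], [255, 0, 0, 0.03, 0], [255, 0, 0, 0.02, 0], [255, 0, 0, 0, 0], [255, 0, 0, 0, 0], [70, 0, 0, 0, 0], [70, 0, 0, 0, 0], [70, 0, 0, 0, 0], [70, 0, 0, 0, 0], [70, 0, 0, -0.02, 0], [70, 0, 0, -0.03, 0], [70, 0, 0, -0.04, 0], [70, 0, 0, -0.04, 0], [70, 0, 0, -0.04, 0], [70, 0, 0, -0.04, 0], [70, 0, 0, -0.04, 0], [70, 0, 0, -0.04, 0], [70, 0, 0, 0, 0]]}}

```text
time_s: 37.15
position: [0.4543, 0.4362, 0.3435]
tcp_rot: [[-0.999, -0.035, 0.017], [-0.035, 0.999, 0.011], [-0.017, 0.011, -1.0]]
force: [0.2, 0.5, 0.2]
opening: 0.726
grasp_force: 0.0
```

```bash
python3 - <<'E'
from h import *
s=read_state();print(s["position"])
p,W=wr("w10",["block"],60)
p,d,c=cap("top");W=pts(d,c);m=masks(p,W)["block"];N,L,st,_=cv2.connectedComponentsWithStats(m.astype(np.uint8))
for i in range(1,N):
    if st[i,4]>40:print(rect(W[L==i]),np.median(W[L==i],0))
go([.40,-.30,.33],99,.04)
E
```

```text
[0.45432777 0.43621802 0.34353808]
block 891 [453.8 435.2  59.1  44.    1.7] med [0.4489 0.4351 0.0513] z90 0.053
[ 556.5 -382.6   59.2   43.9   20.5] [ 0.55435368 -0.38262258  0.04419699]
[ 394.1 -431.4  154.8  122.    -3.8] [ 0.39350143 -0.42968499  0.04384185]
[450.9 433.7  50.9  37.    0.9] [0.45076818 0.42901286 0.04914998]
pos [0.4515 0.4342 0.3357] ang 92.0 open 0.724 t 37.25 | turn 2 x -0.0610 | shift total [ 0.1657 -0.7171  0.0028] =19 x [ 0.0087 -0.0377  0.0001]
```

The first block is in the bin. The right block was knocked to about (.5565,-.3826), yaw 20.5.

```bash
python3 - <<'E'
from h import *
go([.5565,-.3826,.32],110.5,.04)
E
```

```text
pos [0.4515 0.4342 0.3357] ang 92.0 open 0.724 t 37.25 | turn 3 x -0.1076 | shift total [ 0.1878 -0.8019  0.0133] =21 x [ 0.0089 -0.0382  0.0006]
```

Call:
{"fn": "send_rows", "kwargs": {"plan": [[60, 0, 0, 0, -0.1076], [60, 0, 0, 0, -0.1076], [60, 0, 0, 0, -0.1076], [60, 0.0045, -0.0191, 0, 0], [60, 0.0089, -0.0382, 0, 0], [60, 0.0089, -0.0382, 0, 0], [60, 0.0089, -0.0382, 0, 0], [60, 0.0089, -0.0382, 0, 0], [60, 0.0089, -0.0382, 0, 0], [60, 0.0089, -0.0382, 0, 0], [60, 0.0089, -0.0382, 0, 0], [60, 0.0089, -0.0382, 0, 0], [60, 0.0089, -0.0382, 0, 0], [60, 0.0089, -0.0382, 0, 0], [60, 0.0089, -0.0382, 0, 0], [60, 0.0089, -0.0382, 0, 0], [60, 0.0089, -0.0382, 0, 0], [60, 0.0089, -0.0382, 0, 0], [60, 0.0089, -0.0382, 0, 0]]}}

```text
time_s: 38.83
position: [0.5276, -0.1706, 0.3303]
tcp_rot: [[-0.937, -0.35, -0.004], [-0.35, 0.937, 0.002], [0.003, 0.003, -1.0]]
force: [0.7, -0.1, -0.1]
opening: 0.765
grasp_force: 0.0
```

Call:
{"fn": "send_rows", "kwargs": {"plan": [[60, 0.0089, -0.0382, 0, 0], [60, 0.0089, -0.0382, 0, 0], [60, 0.0089, -0.0382, 0, 0], [60, 0.0089, -0.0382, 0, 0], [60, 0.0089, -0.0382, 0.01, 0], [60, 0.0045, -0.0191, 0.005, 0], [60, 0, 0, 0, 0], [60, 0, 0, 0, 0], [60, 0, 0, 0, 0]]}}

```text
time_s: 39.58
position: [0.5559, -0.3818, 0.3158]
tcp_rot: [[-0.937, -0.35, -0.002], [-0.35, 0.937, 0.003], [0.001, 0.004, -1.0]]
force: [1.0, -0.1, -0.6]
opening: 0.767
grasp_force: 0.0
```

```bash
python3 - <<'E'
from h import *
p,W=wr("w11",["block"],60)
p,d,c=cap("top");W=pts(d,c);m=masks(p,W)["block"];N,L,st,_=cv2.connectedComponentsWithStats(m.astype(np.uint8))
for i in range(1,N):
    if st[i,4]>40:print(rect(W[L==i]),np.median(W[L==i],0))
go([.5565,-.3826,.13],110.5,.03)
E
```

```text
block 8811 [ 392.7 -429.5  155.7  123.4   -3.6] med [ 0.4004 -0.4254  0.0444] z90 0.045
block 929 [ 555.3 -384.    58.5   42.5   20.3] med [ 0.5507 -0.3851  0.0475] z90 0.049
[455.4 431.9  60.5  43.2   0.5] [0.45152453 0.4315042  0.04682137]
[ 367.7 -465.3  105.1   51.5   -4.8] [ 0.35566629 -0.47007304  0.04365168]
pos [ 0.5566 -0.3815  0.3173] ang 110.6 open 0.763 t 39.6833 | turn 1 x 0.0013 | shift total [ 0.0004 -0.0013  0.1873] =7 x [ 0.0001 -0.0002  0.0268]
```

Descend straight (target .5555,-.384), grip, lift.

Call:
{"fn": "send_rows", "kwargs": {"plan": [[60, 0.0015, -0.002, 0.02, 0], [60, 0, 0, 0.035, 0], [60, 0, 0, 0.04, 0], [60, 0, 0, 0.04, 0], [60, 0, 0, 0.04, 0], [60, 0, 0, 0.035, 0], [60, 0, 0, 0.035, 0], [60, 0, 0, 0.025, 0], [60, 0, 0, 0.015, 0], [60, 0, 0, 0.01, 0], [60, 0, 0, 0, 0], [60, 0, 0, 0, 0], [60, 0, 0, 0, 0]]}}

```text
time_s: 40.77
position: [0.5572, -0.3866, 0.0245]
tcp_rot: [[-0.937, -0.35, 0.003], [-0.35, 0.937, -0.003], [-0.002, -0.004, -1.0]]
force: [0.4, -0.1, 0.3]
opening: 0.763
grasp_force: 0.0
```

Call:
{"fn": "send_rows", "kwargs": {"plan": [[255, 0, 0, 0, 0], [255, 0, 0, 0, 0], [255, 0, 0, 0, 0], [255, 0, 0, 0, 0], [255, 0, 0, 0, 0], [255, 0, 0, -0.02, 0], [255, 0, 0, -0.04, 0], [255, 0, 0, -0.04, 0], [255, 0, 0, -0.04, 0], [255, 0, 0, -0.04, 0], [255, 0, 0, -0.04, 0], [255, 0, 0, -0.04, 0], [255, 0, 0, -0.04, 0], [255, 0, 0, -0.01, 0], [255, 0, 0, 0, 0.1076], [255, 0, 0, 0, 0.1076], [255, 0, 0, 0, 0.1076], [255, 0, 0, 0, 0], [255, 0, 0, 0, 0]]}}

```text
time_s: 42.35
position: [0.5557, -0.3855, 0.3318]
tcp_rot: [[-0.999, -0.038, -0.001], [-0.038, 0.999, 0.001], [0.001, 0.001, -1.0]]
force: [0.5, -0.5, 0.4]
opening: 0.507
grasp_force: 30.0
```

```bash
python3 - <<'E'
from h import *
go([.44,.0,.335],92,.037)
go([.376,.4325,.335],92,.037)
E
```

```text
pos [ 0.5557 -0.3855  0.3318] ang 92.2 open 0.507 t 42.35 | turn 1 x 0.0026 | shift total [ 0.1021  0.3893 -0.0029] =11 x [ 0.0093  0.0354 -0.0003]
pos [ 0.5557 -0.3855  0.3318] ang 92.2 open 0.507 t 42.35 | turn 1 x 0.0026 | shift total [ 0.151   0.8238 -0.0025] =23 x [ 0.0066  0.0358 -0.0001]
```

Call:
{"fn": "send_rows", "kwargs": {"plan": [[255, 0.003, 0.018, 0, 0], [255, 0.0066, 0.0358, 0, 0], [255, 0.0066, 0.0358, 0, 0], [255, 0.0066, 0.0358, 0, 0], [255, 0.0066, 0.0358, 0, 0], [255, 0.0066, 0.0358, 0, 0], [255, 0.0066, 0.0358, 0, 0], [255, 0.0066, 0.0358, 0, 0], [255, 0.0066, 0.0358, 0, 0], [255, 0.0066, 0.0358, 0, 0], [255, 0.0066, 0.0358, 0, 0], [255, 0.0066, 0.0358, 0, 0], [255, 0.0066, 0.0358, 0, 0], [255, 0.0066, 0.0358, 0, 0], [255, 0.0066, 0.0358, 0, 0], [255, 0.0066, 0.0358, 0, 0], [255, 0.0066, 0.0358, 0, 0], [255, 0.0066, 0.0358, 0, 0], [255, 0.0066, 0.0358, 0, 0], [255, 0.0066, 0.0358, 0, 0]]}}

```text
time_s: 44.02
position: [0.4025, 0.3093, 0.3323]
tcp_rot: [[-0.999, -0.038, 0.0], [-0.038, 0.999, -0.0], [-0.0, -0.0, -1.0]]
force: [0.9, -1.0, -0.1]
opening: 0.503
grasp_force: 30.0
```

Call:
{"fn": "send_rows", "kwargs": {"plan": [[255, 0.0066, 0.0358, 0, 0], [255, 0.0066, 0.0358, 0, 0], [255, 0.0066, 0.0358, 0, 0], [255, 0.0036, 0.018, 0, 0], [255, 0, 0, 0, 0], [255, 0, 0, 0, 0], [255, 0, 0, 0, 0]]}}

```text
time_s: 44.6
position: [0.3755, 0.4313, 0.332]
tcp_rot: [[-0.999, -0.036, -0.001], [-0.036, 0.999, -0.001], [0.001, -0.001, -1.0]]
force: [-0.9, -1.0, -1.1]
opening: 0.5
grasp_force: 30.0
```

```bash
python3 - <<'E'
from h import *
go([.376,.4325,.045],92,.037)
E
```

```text
pos [0.3755 0.4313 0.332 ] ang 92.1 open 0.500 t 44.6 | turn 1 x 0.0010 | shift total [-0.0008  0.0015  0.287 ] =8 x [-0.0001  0.0002  0.0359]
```

Call:
{"fn": "send_rows", "kwargs": {"plan": [[255, -0.003, 0.0015, 0.02, 0], [255, 0, 0, 0.035, 0], [255, 0, 0, 0.04, 0], [255, 0, 0, 0.04, 0], [255, 0, 0, 0.04, 0], [255, 0, 0, 0.035, 0], [255, 0, 0, 0.03, 0], [255, 0, 0, 0.025, 0], [255, 0, 0, 0.02, 0], [255, 0, 0, 0, 0], [255, 0, 0, 0, 0], [70, 0, 0, 0, 0], [70, 0, 0, 0, 0], [70, 0, 0, 0, 0], [70, 0, 0, 0, 0], [70, 0, 0, -0.02, 0], [70, 0, 0, -0.03, 0], [70, 0, 0, -0.04, 0], [70, 0, 0, -0.04, 0], [70, 0, 0, -0.04, 0]]}}

```text
time_s: 46.27
position: [0.378, 0.4335, 0.2197]
tcp_rot: [[-0.999, -0.035, 0.0], [-0.035, 0.999, 0.0], [-0.0, 0.0, -1.0]]
force: [1.5, 0.2, 0.4]
opening: 0.726
grasp_force: 0.0
```

Call:
{"fn": "send_rows", "kwargs": {"plan": [[70, 0, 0, -0.04, 0], [70, 0, 0, -0.04, 0], [70, 0, 0.02, -0.04, 0], [70, 0, 0.04, 0, 0], [70, 0, 0.04, 0, 0], [70, 0, 0.03, 0, 0], [70, 0, 0, 0, 0], [70, 0, 0, 0, 0], [70, 0, 0, 0, 0]]}}

```text
time_s: 47.02
position: [0.3735, 0.5616, 0.3345]
tcp_rot: [[-0.999, -0.035, -0.0], [-0.035, 0.999, -0.001], [0.0, -0.001, -1.0]]
force: [-0.5, 0.0, -0.4]
opening: 0.726
grasp_force: 0.0
```

```bash
python3 - <<'E'
from h import *
s=read_state();print(s["position"],s["force"],s["time_s"])
wr("w12",["block"],60)
p,d,c=cap("top");W=pts(d,c);M=masks(p,W)
for k in("block","cork","pin"):
    N,L,st,_=cv2.connectedComponentsWithStats(M[k].astype(np.uint8))
    for i in range(1,N):
        if st[i,4]>15:print(k,rect(W[L==i]),np.median(W[L==i],0).round(3))
p2,d,c=cap("side")
cv2.imwrite("pics/f.png",np.hstack([cv2.resize(p[100:300,90:400],(420,271)),cv2.resize(p2[60:330,100:460],(361,271))]))
E
```

```text
[0.37345786 0.56155421 0.33454688] [-0.47260467  0.00729765 -0.42934574] 47.0167
block 89 [ 3.352e+02  4.121e+02  8.480e+01  3.000e-01 -8.760e+01] med [0.3351 0.4155 0.0392] z90 0.056
block 1008 [3.817e+02 4.349e+02 6.070e+01 4.470e+01 1.000e-01] med [0.3752 0.4381 0.0507] z90 0.053
block 904 [453.6 435.7  59.5  44.1   1.4] med [0.4449 0.438  0.0503] z90 0.053
block [ 394.1 -431.4  154.4  122.1   -3.5] [ 0.393 -0.43   0.044]
block [455.4 432.3  59.8  45.    2.9] [0.451 0.432 0.047]
block [382.8 431.6  60.7  43.8  -0.5] [0.379 0.431 0.047]
cork [ 657.9 -123.9   43.3   18.2    6.5] [ 0.657 -0.122  0.184]
pin [620.9 164.6 129.9  30.2   7.8] [0.617 0.164 0.183]
```

View pics/f.png

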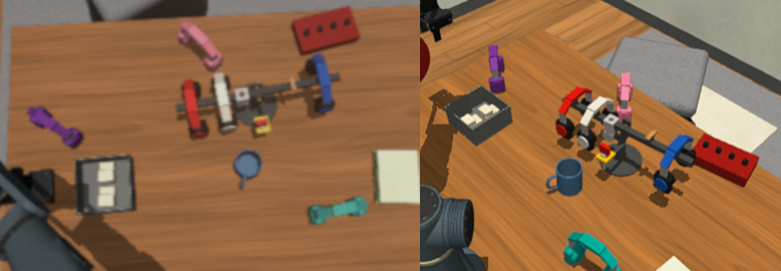

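The final picture shows both blocks in the bin at (105,185), three pairs hung at (192,108), (222,103) and (320,83), and the pin parked at (261,125).

```bash
python3 -c "
from rig import *
print(hand_in())"
```

```text
the job is handed in; nothing more can be done
None
```

I handed the job in at about 47 s of simulated time: the pin is parked in the notch, the three pairs present (red, white, blue) hang on their saddles, and both blocks are in the bin; the final camera check showed this, but the judge's result was not shown.

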